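Fit the battery pack behind the sprung cover of the handpiece control unit

TASK

Fit the battery of the handpiece control unit: slide the red thumb latch on its sloping top sideways so that the sprung cover pops open, lay the loose battery pack flat in the bay with its brass contacts at the hinge end, and push the cover down until the latch catches and holds it shut. Leave the other things that stand around where they are.

Things in the scene. Friction and masses are not known exactly. Their poses are not given: they have to be found in the camera images.
- bay: Battery bay: pocket in the white sloping deck of the fixed control unit, 100 mm (x) by 46 mm (y), 14 mm deep. Origin: centre of its floor. x points up the slope to the hinge, roughly to the robot's right; y across the deck, roughly away from the robot; z out of the deck, leaning 30 degrees from vertical (to the robot's left). Deck surface: z = 14 mm, x -138 to +90, y -65 to +65 mm.
- cover (a joint): Grey hood over the bay, 142 x 68 mm, 28 mm high, walls 4 mm, 24 mm high inside; hinged along bay y at the upper end. 0 = shut (about 0.01 latched), 1.57 rad = fully open. A spring (0.2 N m shut, 0.1 N m open) throws and keeps it open; then it stands along bay z, leaning over the bay by 30 degrees. 1 to 6 N at its free end shut it; hold it down till the latch catches.
- cover_hinge (a point): Point on the hinge axis of the cover, in the middle of its width: 70 mm up the slope (bay x) from the bay's centre, at deck level (bay z = 14 mm).
- cover_edge (a point): Point on the cover's outer face (its top when shut), mid-width, 12 mm from its free end, where it is pushed shut. It turns with the cover: 130 mm from the hinge line along the cover and 28 mm to its outer side.
- latch (a joint): Red thumb latch on the deck below the cover's free end: 0 = home, 0.014 m = slid fully to bay +y. A spring (1.2 N home, 2.9 N fully slid) returns it. Its steel tongue holds a hook on the cover and frees it when slid 9 mm or more. Pushing the cover down wedges the bevelled tongue aside, and the latch springs home over the hook by itself.
- latch_knob (a point): Middle of the latch's ribbed thumb piece, 20 mm above the deck; at home x -112, y +18 mm from the bay's origin. It is 18 mm (bay x) by 20 mm (bay y), its top 28 mm above the deck; below 14 mm is a base 24 x 20 mm. Push its side facing bay -y. The tongue lies 9 to 35 mm up the slope from this point, 9 to 25 mm above the deck, and reaches 27 mm to -y.
- pack: Black battery pack with an orange band at one end and brass contacts at the other: 90 x 38 x 32 mm (its x, y, z), 0.14 kg, lying loose on the desk. Origin: centre of its underside; +x points to the contacts. In the bay 18 mm of its height stand above the deck, so to lay it in hold it by its upper part only, across its 38 mm.
- pack_contacts (a point): Centre of the pack's end face with the brass contacts, 45 mm along the pack's +x from its middle, 16 mm above its underside.
- model_dish_1: Bystander: black dish with green wax flower, 137 mm across, 181 mm high. Origin: centre of its underside. It stands about 160 mm from the pack's middle, beyond the orange end.
- red_tin: Bystander: round red pot, 85 mm across, 50 mm high. Origin: centre of its underside; stands about 140 mm beside the pack.
- gas_torch: Bystander: table torch, 63 x 110 mm, 160 mm high. Origin: centre of its underside; stands beyond the control unit.
- stamp_handle: Bystander: black flared punch, 44 mm across, 92 mm high. Origin: centre of its underside; stands on the robot's side of the control unit.
- tape_roll: Bystander: roll of masking tape lying flat, 62 mm across, 18 mm high. Origin: centre of its underside; lies about 105 mm from the pack's middle, beyond the contact end.
Mind the look-alikes: they are no part of the job. Leave any purple or white look-alike of the pack alone.

How it is judged:
On the way, in this order (a step that is already met when the one before it is completed fails the run):
1. the latch has let the cover go and it has sprung open (value of joint cover above 1.3 rad), for 0.2 s.
2. the pack lies in the bay, contacts at the hinge end, let go, with the cover still open (x of pack in the frame of bay between -0.009 and 0.009 m and y of pack in the frame of bay between -0.008 and 0.008 m and z of pack in the frame of bay between -0.004 and 0.004 m and x of pack_contacts in the frame of bay above 0.03 m and value of joint cover above 0.5 rad and contact force between the fingers and pack below 0.05 N), for 0.2 s.
At the end, for the whole second after the job is handed in: The pack lies at rest flat on the bay floor (origin within 9 mm along and 8 mm across of the bay's centre, within 4 mm of the floor), contacts towards the hinge; the cover is shut (under 0.06 rad) and the latch is home (within 3 mm) (x of pack in the frame of bay between -0.009 and 0.009 m and y of pack in the frame of bay between -0.008 and 0.008 m and z of pack in the frame of bay between -0.004 and 0.004 m and x of pack_contacts in the frame of bay above 0.03 m and value of joint cover below 0.06 rad and value of joint latch below 0.003 m and linear speed of pack below 0.02 m/s); the robot touches nothing.
It fails at once if the dish, pot, torch, punch or tape roll is shifted by more than 25 mm (distance of any of model_dish_1, red_tin, gas_torch, stamp_handle, tape_roll from where it was at the start of the episode above 0.025 m).
It fails at once if one of them is tipped by more than 20 degrees (angle between any of model_dish_1, red_tin, gas_torch, stamp_handle, tape_roll's own z axis and vertical above 0.35 rad).
It also fails if it takes over 72 s, if anything falls off the work surface, if the arm or the gripper's body presses on something with over 40 N, if the wrist force passes 120 N, or if a joint passes its speed limit or range.

ROBOT

A 6-joint arm with a two-finger parallel gripper is mounted at the origin on a cart in front of the work surface, level with it; the furniture and walls round the work are solid. World frame = base frame: x ahead of the robot, y to its left, z up, the work surface at z = 0. Lengths are in m, angles in rad, forces in N, time in s.
With the tool pointing down it reaches from about 0.375 to 0.9 m from the base axis. Payload 3.1 kg.
Tool frame: the origin (TCP) lies between the finger pads; the fingertips stand 11 mm ahead of it and the grasp point (between the pads) lies 8 mm behind it; z points along the fingers, y is the direction in which the jaws open and shut (so a half turn about z gives the same grasp; the last joint's range is limited). The gripper opens to 85 mm and grips with 20 to 120 N. Pads are 22 mm wide; open, the fingers measure 114 mm over their backs; the gripper's body (76 mm by 85 mm) begins 54 mm behind the grasp point. The pads swing forward as they close: fully open they stand 13 mm farther back than shut.
Start: joints at [-1.401, 0.527, 1.433, -0, 1.181, -0.178], TCP at [0.214, -0.587, 0.242] pointing down, gripper open.
Joint ranges: [-3.08, 3.08], [-0.75, 2.2], [0.22, 2.44], [-1.43, 4.57], [0, 2.65], [-2.85, 2.85]. Speed limits (rad/s): [2.79, 2.79, 3.14, 3.14, 3.14, 3.14].

INTERFACE

Orientations are given as a unit quaternion [x, y, z, w].
In Python, from station import manip gives the robot as it stands.
- The arm moves only by the tool move_arm, never from a script. Its argument "deltas" is a list of rows, each a list of 5 numbers: the shift along the tool's x, y, z in units of 40 cm (1.0 is 40 cm), then the turn about the tool's z in units of 0.5 rad (1.0 is 0.5 rad), then the opening in per cent of the stroke, from 0 (shut) to 100 (fully open). In form: [[x, y, z, twist, grip], ...]. A call has exactly 8 rows; each row is the pose to reach, as a shift and turn from the pose commanded when the call began, along the tool's axes at that moment; what a row does not reach only later rows make up. A row lasts 1/12 s, in which the tool goes at most 41.7 mm and 7.16 degrees, less where a joint would pass 70% of its speed; a pose out of reach is approached as far as the arm can. A call with a number of a shift or a turn outside -1 to 1 is refused whole. A call with a gripper value outside its range is refused whole. The fingers move at their own pace and stop on an object; "force" is the grip in N (left out, the last holds). Time passes only in rows, so rows that repeat a pose let the fingers close, or fill a call up. It gives the time, the measured TCP pose, the force and the opening at its end, in the units of the state.
- manip.sense(): the state, without advancing time (a new reading comes with each control period).
- manip.snapshot(name): name is "scene" or "top"; returns (picture, depth): 384x512x3 uint8, red, green, blue; 384x512 float32, m along the optical axis (not along the pixel's ray), 0 where there is no reading.
- manip.get_calibration(name): a dict with "vfov" (degrees; the focal length in pixels is half the picture's height over the tangent of half this angle, whatever the lens; pixels are square), "cx", "cy" (the principal point, pixels), "pose" (4x4, takes a point from camera to world coordinates). Camera axes: x right, y down, z forward; pixel columns grow to the right and rows downward; lengths in m; the calibration is good to about 2 mm. A picture is of the moment at which its call begins. get_calibration takes no time and is no camera call.
- manip.sign_off(): hands the job in, once; it reports no verdict.
The state is a dict: "t": time; "q": joint angles; "qd": joint speeds; "tau": joint torques, N m; "tcp_pos": TCP position; "tool_rot": TCP orientation; "force": force on the tool from outside, world axes, zero at the start; "ft_torque": the same for the moment, N m; "finger_gap": opening from 0.0 (shut) to 1.0 (fully open).
Only numpy, scipy, OpenCV 4.12 (cv2) and the standard library are available. Lean on these libraries where they do the work, as an engineer would, in place of code of your own. Each camera call takes 0.05 s, during which the arm holds its last target.

## Working session

There is one attempt and no reset: what is moved stays moved. The work goes in short steps, Python scripts to look and compute and a tool call to move; the robot and the scene stay as the last step left them, time stands still between calls to the robot, and variables do not carry over. Pictures are saved under pics/ and viewed, and the job is handed in when it is done.

Besides the shell and the picture viewer there is one more tool, called after "Emit:" as name(argument=value, ...), one argument or row to a line, values as JSON. move_arm: Moves the arm, as the interface text tells. Its arguments: {"type":"object","properties":{"deltas":{"type":"array","items":{"type":"array","items":{"type":"number"}}},"force":{"type":"number"}},"required":["deltas"]}

```bash
mkdir -p pics; ls; python3 - <<'E'
from station import manip
import cv2,numpy as np
print(manip.sense())
for n in("scene","top"):
    p,d=manip.snapshot(n); c=manip.get_calibration(n); print(n,c)
    cv2.imwrite(f"pics/{n}0.png",cv2.resize(p[:,:,::-1],None,fx=1.5,fy=1.5,interpolation=cv2.INTER_CUBIC)); np.savez(f"{n}0.npz",p=p,d=d)
E
```

```text
pics
{'t': 0.0, 'q': array([-1.40046844e+00,  5.28499212e-01,  1.43391082e+00,  4.01886109e-06,
        1.18140253e+00, -1.78465998e-01]), 'qd': array([ 0.00348259, -0.00017125, -0.00028293,  0.00026331, -0.00039452,
        0.00119595]), 'tau': array([-1.25537990e-03, -4.42352986e+01, -1.78028798e+01, -3.57288554e-04,
        8.30249337e-03,  1.60532004e-06]), 'tcp_pos': array([ 0.21353118, -0.58664854,  0.24131059]), 'tool_rot': array([ 9.84830883e-01,  1.73513400e-01,  6.37460693e-06, -1.10994104e-03]), 'force': array([-0.24188453,  0.00194985,  0.10877506]), 'ft_torque': array([-0.02764344,  0.00899596,  0.0004436 ]), 'finger_gap': 0.9996546763993277}
scene {'vfov': 53.66030414759108, 'cx': 253.9156759783937, 'cy': 195.8726397307611, 'pose': array([[-0.86906105, -0.27751961,  0.40953114,  0.07881842],
       [-0.49469155,  0.49358189, -0.71530216,  1.02039598],
       [-0.00362678, -0.82423285, -0.5662394 ,  0.79974592],
       [ 0.        ,  0.        ,  0.        ,  1.        ]])}
top {'vfov': 49.765263035025626, 'cx': 255.61833316677883, 'cy': 197.4523438842884, 'pose': array([[ 0.01862452, -0.99485422,  0.09959025,  0.4649302 ],
       [-0.99980813, -0.01913618, -0.00418476,  0.14709954],
       [ 0.00606901, -0.0994932 , -0.99501973,  1.23745348],
       [ 0.        ,  0.        ,  0.        ,  1.        ]])}
```

View pics/scene0.png

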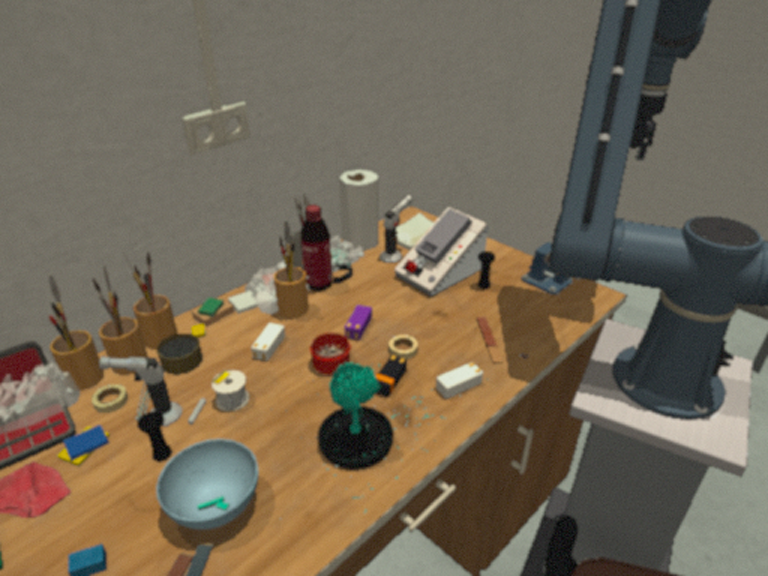

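View pics/top0.png

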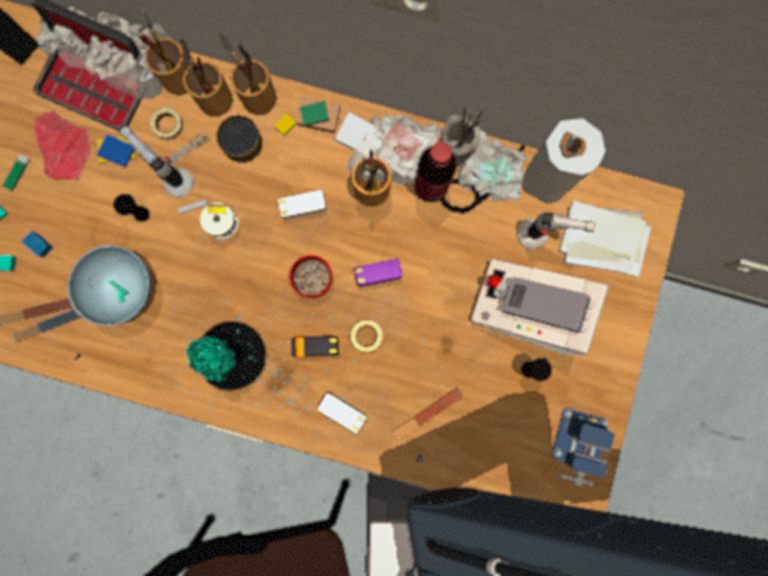

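Look-alike candidates in the top picture, in shown pixels: black pack with orange band (315,346), purple one (378,272), white ones (302,204) and (342,412). By the description I choose (315,346). Next are close crops of the pack and the unit.

```bash
cat > h.py <<'E'
import numpy as np,cv2
from station import manip
def f(c): return 192/np.tan(np.radians(c["vfov"])/2)
def cloud(n,d):
    c=manip.get_calibration(n); F=f(c); v,u=np.mgrid[0:384,0:512]
    P=np.stack([(u-c["cx"])/F*d,(v-c["cy"])/F*d,d],-1)
    T=c["pose"]; return P@T[:3,:3].T+T[:3,3]
def proj(n,X):
    c=manip.get_calibration(n); F=f(c); T=c["pose"]; X=np.atleast_2d(X)
    p=(X-T[:3,3])@T[:3,:3]; return np.c_[p[:,0]/p[:,2]*F+c["cx"],p[:,1]/p[:,2]*F+c["cy"]]
E
python3 - <<'E'
from h import *
out=[]
t=np.load("top0.npz");s=np.load("scene0.npz")
def crop(p,x0,y0,w,h): return cv2.resize(p[y0:y0+h,x0:x0+w,::-1],(400,int(400*h/w)),interpolation=cv2.INTER_CUBIC)
a=crop(t['p'],180,200,80,60); b=crop(t['p'],305,160,110,82); c=crop(s['p'],235,215,60,45); d=crop(s['p'],250,130,90,67)
cv2.imwrite("pics/c0.png",np.vstack([np.hstack([a[:297],b[:297]]),np.hstack([c[:297],d[:297]])]))
P=cloud("top",t['d'])
for u,v in [(363,205),(210,231),(230,270),(330,190),(245,224),(207,184),(358,246)]: print(u,v,P[v,u].round(4))
E
```

```text
363 205 [ 0.5617 -0.1487  0.1217]
210 231 [0.4852 0.2721 0.0358]
230 270 [0.3745 0.2118 0.0306]
330 190 [ 0.6086 -0.071   0.058 ]
245 224 [5.085e-01 1.721e-01 5.000e-04]
207 184 [0.6234 0.2862 0.0249]
358 246 [ 0.4507 -0.1427  0.0892]
```

View pics/c0.png

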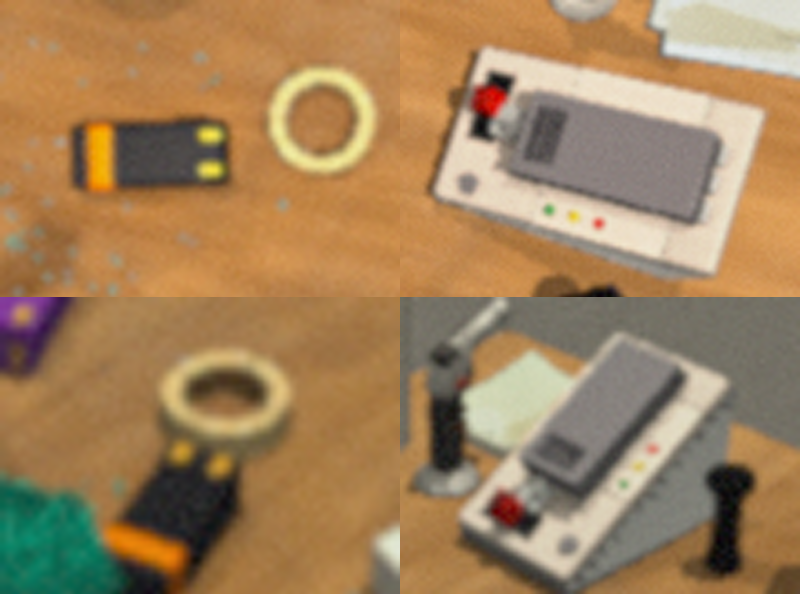

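The crops confirm the pack: orange band on the left, two brass contacts on the right pointing at the tape roll. The unit shows the red knob at its lower left end and the grey cover shut. Next I'll fit the pose of both.

```bash
cat > fit.py <<'E'
from h import *
from scipy.optimize import least_squares
from scipy.spatial.transform import Rotation as R
t=np.load("top0.npz");p=t['p'].astype(int);P=cloud("top",t['d'])
hsv=cv2.cvtColor(t['p'],cv2.COLOR_RGB2HSV)
# deck
m=np.zeros((384,512),bool); m[168:240,310:410]=1
w=m&(hsv[...,1]<60)&(hsv[...,2]>190)&(t['d']>0)&(P[...,2]>0.02)
Q=P[w]
for i in range(6):
    c=Q.mean(0);n=np.linalg.svd(Q-c,full_matrices=False)[2][2];n*=np.sign(n[2])
    r=(Q-c)@n; Q=Q[abs(r)<max(.002,2*r.std())] if i<5 else Q
print("deck n",n,"tilt",np.degrees(np.arccos(n[2])),"az",np.degrees(np.arctan2(n[1],n[0])),"rms",((Q-c)@n).std(),len(Q))
ex=np.array([0,0,1.])-n*n[2]; ex/=np.linalg.norm(ex); ey=np.cross(n,ex)
# all points within 2.5mm of the plane or cover plane in local coordinates
A=P[m&(t['d']>0)]; L=(A-c)@np.c_[ex,ey,n]
near=(abs(L[:,2])<.004)
hull=L[near][:,:2].astype(np.float32); 
# keep connected
k=(abs(hull[:,0])<.2)&(abs(hull[:,1])<.1); hull=hull[k]
print("deck rect",cv2.minAreaRect(hull), np.percentile(hull,[1,99],axis=0))
cv=(L[:,2]>.022)&(L[:,2]<.034); C=L[cv]
print("cover rect",cv2.minAreaRect(C[:,:2].astype(np.float32)),C[:,2].mean(),np.percentile(C,[2,98],axis=0))
print("c",c,"ex",ex,"ey",ey)
# pack
m=np.zeros((384,512),bool); m[215:245,185:232]=1
k=m&(P[...,2]>.026)&(P[...,2]<.042); B=P[k]
print("pack",len(B),B[:,2].mean(),cv2.minAreaRect((B[:,:2]*1000).astype(np.float32)))
np.savez("fit.npz",c=c,ex=ex,ey=ey,n=n)
red=((hsv[...,0]<8)|(hsv[...,0]>172))&(hsv[...,1]>170)&(hsv[...,2]>90); mm=np.zeros_like(m);mm[175:205,315:345]=1
K=P[red&mm]; print("red",len(K),((K-c)@np.c_[ex,ey,n]).mean(0),np.percentile((K-c)@np.c_[ex,ey,n],[5,95],axis=0))
E
python3 fit.py
```

```text
deck n [0.15457445 0.47454006 0.86655552] tilt 29.939197064630488 az 71.95774217976255 rms 0.001664515283536426 1532
deck rect ((-0.03961600363254547, 0.00415734201669693), (0.13313035666942596, 0.28436121344566345), 88.86662292480469) [[-0.1726306  -0.06069013]
 [ 0.10007717  0.06759166]]
cover rect ((-0.01313115656375885, 0.0035250037908554077), (0.0684853345155716, 0.19077634811401367), 89.66828918457031) 0.02835182694833497 [[-0.09760367 -0.02967154  0.02374967]
 [ 0.08039972  0.0356645   0.03271896]]
c [ 0.56687116 -0.14988156  0.0909421 ] ex [-0.26838815 -0.82394555  0.49908068] ey [ 0.95082835 -0.30971835  0.        ]
pack 402 0.033484045134925734 ((486.6795959472656, 275.60150146484375), (37.71625900268555, 87.7585678100586), 1.3167378902435303)
red 54 [-0.09580497  0.02181388  0.02204544] [[-0.10383306  0.01209622  0.00173392]
 [-0.08988893  0.03514591  0.03105016]]
```

```bash
cat > fit2.py <<'E'
from h import *
z=np.load("fit.npz");c,ex,ey,n=[z[k] for k in("c","ex","ey","n")];M=np.c_[ex,ey,n]
t=np.load("top0.npz");d=t['d'];P=cloud("top",d);L=(P-c)@M
hsv=cv2.cvtColor(t['p'],cv2.COLOR_RGB2HSV)
m=np.zeros((384,512),bool); m[168:240,305:412]=1
white=m&(hsv[...,1]<60)&(hsv[...,2]>180)&(abs(L[...,2])<.004)
grey=m&(hsv[...,2]<170)&(hsv[...,1]<50)&(L[...,2]>.024)&(L[...,2]<.033)
for nm,k in(("white",white),("grey",grey)):
    q=L[k]; print(nm,len(q),np.percentile(q[:,:2],[0,1,2,5,95,98,99,100],axis=0).round(4).tolist(), cv2.minAreaRect((q[:,:2]*1000).astype(np.float32)))
# render hypothesised outlines
def draw(n_,img,o,s):
    O=c-n*0+ex*o[0]+ey*o[1]  # deck-level origin above bay centre
    w=lambda x,y,h:O+ex*x+ey*y+n*h
    for pts,col in(([(-.138,-.065,0),(.09,-.065,0),(.09,.065,0),(-.138,.065,0)],(0,255,0)),([(-.072,-.034,.028),(.07,-.034,.028),(.07,.034,.028),(-.072,.034,.028)],(0,255,255)),([(-.121,.008,.028),(-.103,.008,.028),(-.103,.028,.028),(-.121,.028,.028)],(255,255,0))):
        q=proj(n_,np.array([w(*a) for a in pts])); cv2.polylines(img,[np.round(((q+.5-s[:2])*s[2])*16).astype(int)],True,col,1,shift=4)
ims=[]
for n_,(x0,y0,w,h) in(("top",(300,160,120,90)),("scene",(250,120,90,80))):
    p=np.load(n_+"0.npz")['p'][y0:y0+h,x0:x0+w,::-1]; sc=400/w
    im=cv2.resize(p,None,fx=sc,fy=sc,interpolation=cv2.INTER_CUBIC).copy(); draw(n_,im,(.0105,.0035),(x0,y0,sc)); ims.append(im)
H=min(i.shape[0] for i in ims); cv2.imwrite("pics/fit2.png",np.hstack([i[:H] for i in ims]))
E
python3 fit2.py
```

```text
white 1648 [[-0.1248, -0.061], [-0.1223, -0.0599], [-0.1211, -0.0596], [-0.1161, -0.0576], [0.0967, 0.0637], [0.0995, 0.0654], [0.1002, 0.0663], [0.1025, 0.0679]] ((-11.126678466796875, 3.3965072631835938), (128.75332641601562, 226.58517456054688), 89.33182525634766)
grey 1218 [[-0.0773, -0.0309], [-0.0588, -0.03], [-0.0574, -0.0297], [-0.0527, -0.0277], [0.076, 0.0326], [0.0796, 0.0345], [0.0809, 0.0352], [0.0819, 0.0368]] ((2.317779541015625, 2.832662582397461), (159.15121459960938, 67.4442138671875), 0.18759480118751526)
```

View pics/fit2.png

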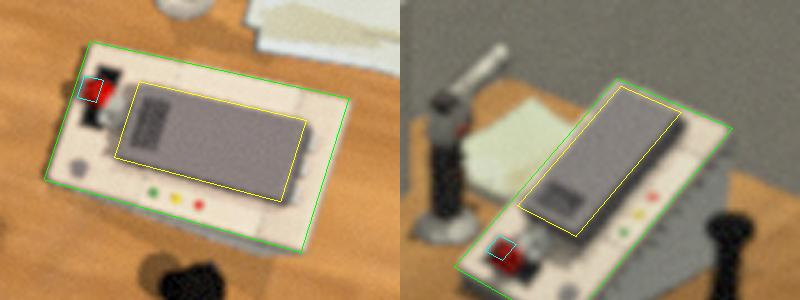

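```bash
sed -i 's/(.0105,.0035),(x0/(.0135,.0025),(x0/' fit2.py; python3 fit2.py >/dev/null
```

```text
(no output)
```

View pics/fit2.png

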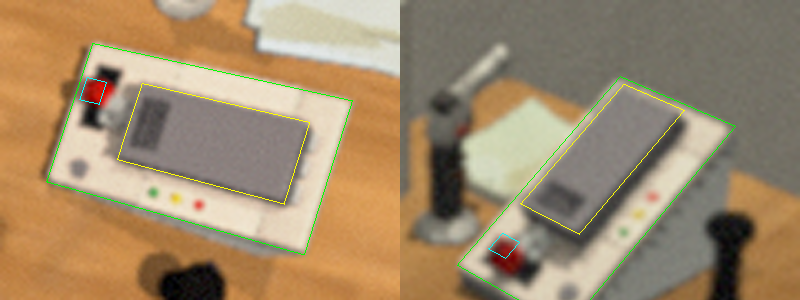

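```bash
cat > fit3.py <<'E'
from h import *
z=np.load("fit.npz");c,ex,ey,n=[z[k] for k in("c","ex","ey","n")];M=np.c_[ex,ey,n]
t=np.load("scene0.npz");d=t['d'];P=cloud("scene",d);L=(P-c)@M-[.0135,.0025,0]
hsv=cv2.cvtColor(t['p'],cv2.COLOR_RGB2HSV)
box=(abs(L[...,1])<.09)&(L[...,0]>-.17)&(L[...,0]<.12)&(d>0)
w=box&(hsv[...,1]<60)&(hsv[...,2]>170)&(abs(L[...,2])<.012)
q=L[w];print("white",len(q),np.percentile(q,[1,5,50,95,99],axis=0).round(4).tolist())
g=box&(hsv[...,1]<50)&(hsv[...,2]<170)&(abs(L[...,2]-.028)<.008)&(abs(L[...,1])<.045)&(L[...,0]>-.09)
q=L[g];print("grey",len(q),np.percentile(q,[1,5,50,95,99],axis=0).round(4).tolist())
red=box&((hsv[...,0]<8)|(hsv[...,0]>172))&(hsv[...,1]>150)&(hsv[...,2]>60)&(L[...,0]<-.08)
q=L[red];print("red",len(q),np.percentile(q,[1,5,50,95,99],axis=0).round(4).tolist())
dk=L[red&(L[...,2]>.02)];print(dk.mean(0),len(dk))
# desk height
for nm in("top","scene"):
    t=np.load(nm+"0.npz");P2=cloud(nm,t['d']);k=(abs(P2[...,0]-.5)<.06)&(abs(P2[...,1]-.06)<.06)&(abs(P2[...,2])<.02);print(nm,"desk z",np.median(P2[k][:,2]))
E
python3 fit3.py
```

```text
white 565 [[-0.137, -0.0622, -0.0046], [-0.1334, -0.0607, -0.0033], [-0.0587, -0.0408, 0.0009], [0.0774, 0.0622, 0.0048], [0.0844, 0.0665, 0.0062]]
grey 542 [[-0.0801, -0.0321, 0.0208], [-0.0711, -0.0298, 0.0234], [-0.0063, -0.0016, 0.0292], [0.0602, 0.0286, 0.0332], [0.0657, 0.0337, 0.0348]]
red 30 [[-0.1249, 0.0089, 0.0023], [-0.1232, 0.009, 0.0041], [-0.1168, 0.0132, 0.0159], [-0.1094, 0.0201, 0.0283], [-0.1085, 0.0247, 0.029]]
[-0.1158757   0.01448361  0.02600314] 11
top desk z 0.001400902969701523
scene desk z 0.0023416758525279247
```

```bash
cat > pl.py <<'E'
from h import *
z=np.load("fit.npz");c,ex,ey,n=[z[k] for k in("c","ex","ey","n")]
O=c+.0125*ex+.0025*ey-np.array([0,0,.0015])   # deck level above bay centre
YB=np.arctan2(ey[1],ex[1]*0+ey[0])
def W(x,y,h): return O+(ex*x+ey*y+n*h)/1000   # mm, h above deck
def B(p): return np.array([ex,ey,n])@(np.asarray(p)-O)*1000
def state():
    s=manip.sense(); x,y,zz,w=s["tool_rot"]
    from scipy.spatial.transform import Rotation as R
    M=R.from_quat(s["tool_rot"]).as_matrix(); return s,M
def show(s=None):
    s,M=state(); tip=s["tcp_pos"]+.011*M[:,2]
    print("t %.2f"%s["t"],"tcp",s["tcp_pos"].round(4),"tip bay",B(tip).round(1),"jaw az %.1f"%np.degrees(np.arctan2(M[1,1],M[0,1])),"F",s["force"].round(1),"gap %.3f"%s["finger_gap"],"q",s["q"].round(2))
def plan(tip,jaw=None):
    s,M=state(); tcp=np.asarray(tip)+[0,0,.011]
    d=(tcp-s["tcp_pos"])@M/.4
    tw=0
    if jaw is not None:
        a=np.arctan2(M[1,1],M[0,1]); e=(jaw-a+np.pi/2)%np.pi-np.pi/2; tw=-e/.5
    print("target tcp",tcp.round(4),"delta",d.round(3),"twist %.3f"%tw,"dist mm %.0f rows %.1f / %.1f"%(np.linalg.norm(d)*400,np.linalg.norm(d)*400/41.7,abs(tw)*.5/np.radians(7.16)))
E
python3 - <<'E'
from pl import *
show(); print(O,np.degrees(YB),W(-125,-18,12)); plan(W(-125,-18,110),YB)
E
```

```text
t 0.10 tcp [ 0.2135 -0.5867  0.2414] tip bay [ 512.6 -203.2 -139.7] jaw az -70.0 F [ 0.2 -0.9 -0.1] gap 0.997 q [-1.4   0.53  1.43  0.    1.18 -0.18]
[ 0.56589338 -0.16095517  0.09568061] -18.04225782023745 [ 0.58418188 -0.04669257  0.04369419]
target tcp [ 5.993e-01 -2.000e-04  1.396e-01] delta [ 1.408 -1.048  0.257] twist -1.814 dist mm 709 rows 17.0 / 7.3
```

Emit:
move_arm(
  deltas=[
    [0.08, -0.06, -0.01, -0.12, 0],
    [0.16, -0.12, -0.02, -0.25, 0],
    [0.24, -0.18, -0.03, -0.4, 0],
    [0.32, -0.24, -0.03, -0.5, 0],
    [0.4, -0.3, -0.03, -0.6, 0],
    [0.48, -0.36, -0.03, -0.7, 0],
    [0.56, -0.42, -0.03, -0.8, 0],
    [0.62, -0.46, -0.03, -0.9, 0],
  ],
  force=30,
)

```text
t: 0.77
tcp_pos: [0.3844, -0.326, 0.254]
tool_rot: [0.921, 0.391, 0.0, -0.001]
force: [0.7, 0.6, -0.1]
finger_gap: -0.001
```

```bash
python3 - <<'E'
from pl import *
show(); plan(W(-125,-18,110),YB)
E
```

```text
t 0.77 tcp [ 0.3844 -0.326   0.254 ] tip bay [ 258.2 -121.5   21.2] jaw az -44.0 F [ 0.7  0.6 -0.1] gap -0.001 q [-0.93  0.35  1.72  0.    1.08 -0.16]
target tcp [ 5.993e-01 -2.000e-04  1.396e-01] delta [ 0.959 -0.179  0.287] twist -0.907 dist mm 407 rows 9.8 / 3.6
```

Emit:
move_arm(
  deltas=[
    [0.1, -0.02, 0, -0.12, 0],
    [0.2, -0.04, 0, -0.25, 0],
    [0.3, -0.06, 0, -0.4, 0],
    [0.4, -0.08, 0, -0.5, 0],
    [0.5, -0.1, 0, -0.6, 0],
    [0.6, -0.12, 0, -0.7, 0],
    [0.7, -0.14, 0, -0.8, 0],
    [0.8, -0.15, 0.0, -0.907, 0],
  ],
)

```text
t: 1.43
tcp_pos: [0.5639, -0.056, 0.254]
tool_rot: [0.809, 0.587, -0.001, -0.001]
force: [0.0, -0.2, -0.4]
finger_gap: -0.001
```

```bash
python3 - <<'E'
from pl import *
show(); plan(W(-125,-18,60),YB);plan(W(-125,-18,12),YB)
E
```

```text
t 1.43 tcp [ 0.5639 -0.056   0.254 ] tip bay [-12.4 -34.4 177.1] jaw az -18.1 F [ 0.  -0.2 -0.4] gap -0.001 q [-0.3   0.44  1.57  0.    1.14  0.02]
target tcp [ 0.5916 -0.0239  0.0963] delta [0.098 0.042 0.394] twist -0.001 dist mm 163 rows 3.9 / 0.0
target tcp [ 0.5842 -0.0467  0.0547] delta [0.038 0.042 0.498] twist -0.001 dist mm 201 rows 4.8 / 0.0
```

Emit:
move_arm(
  deltas=[
    [0.03, 0.03, 0.0, 0, 0],
    [0.038, 0.042, 0.08, 0, 0],
    [0.038, 0.042, 0.17, 0, 0],
    [0.038, 0.042, 0.26, 0, 0],
    [0.038, 0.042, 0.35, 0, 0],
    [0.038, 0.042, 0.42, 0, 0],
    [0.038, 0.042, 0.46, 0, 0],
    [0.038, 0.042, 0.485, 0, 0],
  ],
)

```text
t: 2.1
tcp_pos: [0.5829, -0.0488, 0.0572]
tool_rot: [0.81, 0.586, -0.002, -0.002]
force: [-0.5, 0.4, -0.4]
finger_gap: -0.005
```

```bash
python3 - <<'E'
from pl import *
show()
p,d=manip.snapshot("scene"); cv2.imwrite("pics/s1.png",cv2.resize(p[90:240,240:400,::-1],(800,750),interpolation=cv2.INTER_CUBIC)[:600])
p,d=manip.snapshot("top"); cv2.imwrite("pics/t1.png",cv2.resize(p[150:246,300:428,::-1],(800,600),interpolation=cv2.INTER_CUBIC))
E
```

```text
t 2.10 tcp [ 0.5829 -0.0488  0.0572] tip bay [-121.6  -18.7   13. ] jaw az -18.2 F [-0.5  0.4 -0.4] gap -0.005 q [-0.27  0.74  1.66 -0.    0.75  0.04]
```

View pics/s1.png

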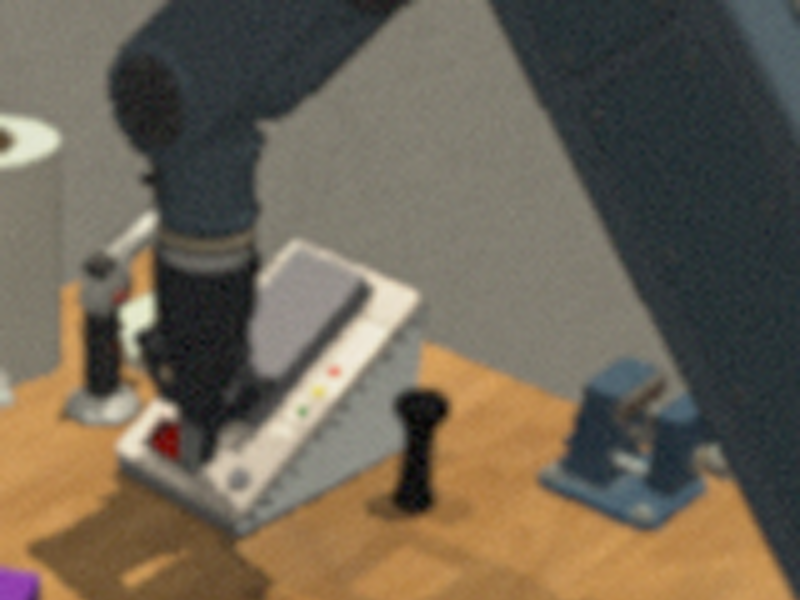

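Emit:
move_arm(
  deltas=[
    [0.006, 0.0, 0.004, 0, 0],
    [0.006, 0.01, 0.004, 0, 0],
    [0.006, 0.02, 0.004, 0, 0],
    [0.006, 0.03, 0.004, 0, 0],
    [0.006, 0.04, 0.004, 0, 0],
    [0.006, 0.048, 0.004, 0, 0],
    [0.006, 0.055, 0.004, 0, 0],
    [0.006, 0.06, 0.004, 0, 0],
  ],
)

```text
t: 2.87
tcp_pos: [0.6082, -0.0545, 0.059]
tool_rot: [0.81, 0.586, -0.0, -0.0]
force: [-3.2, 1.4, 3.4]
finger_gap: -0.001
```

```bash
python3 - <<'E'
from pl import *
show()
p,d=manip.snapshot("scene"); cv2.imwrite("pics/s2.png",cv2.resize(p[90:210,240:400,::-1],(800,600),interpolation=cv2.INTER_CUBIC)[:600])
show()
E
```

```text
t 2.87 tcp [ 0.6082 -0.0545  0.059 ] tip bay [-122.8    7.2   15.7] jaw az -18.3 F [-3.2  1.4  3.4] gap -0.001 q [-0.27  0.76  1.6   0.    0.79  0.05]
t 2.92 tcp [ 0.6086 -0.0546  0.059 ] tip bay [-122.9    7.7   15.7] jaw az -18.3 F [-2.1 -0.   2.9] gap 0.004 q [-0.27  0.76  1.6   0.    0.79  0.05]
```

View pics/s2.png

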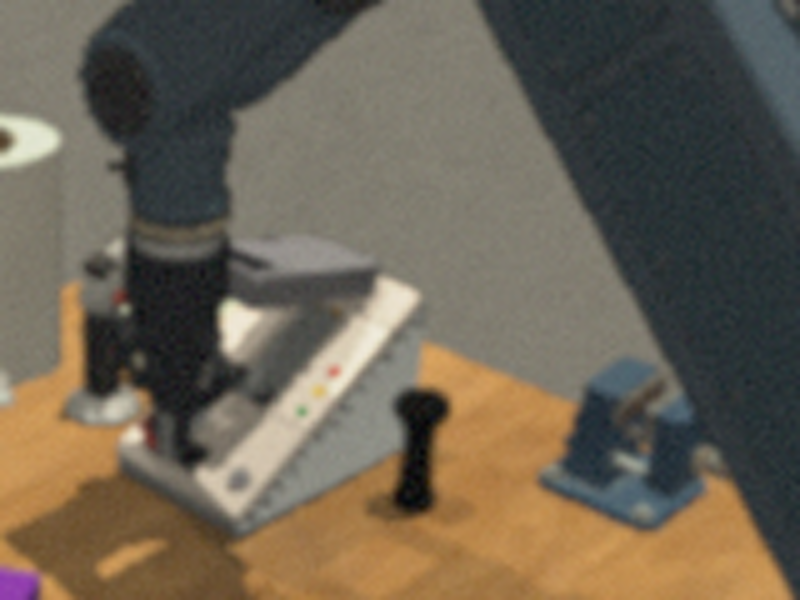

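Emit:
move_arm(
  deltas=[
    [0.03, 0.055, -0.01, 0, 0],
    [0.08, 0.05, -0.05, 0, 0],
    [0.15, 0.05, -0.1, 0, 0],
    [0.22, 0.05, -0.15, 0, 0],
    [0.28, 0.05, -0.22, 0, 0],
    [0.33, 0.05, -0.3, 0, 0],
    [0.38, 0.05, -0.35, 0, 0],
    [0.4, 0.05, -0.4, 0, 0],
  ],
)

```text
t: 3.58
tcp_pos: [0.6792, 0.0938, 0.2208]
tool_rot: [0.81, 0.587, 0.002, 0.001]
force: [0.3, -0.5, -0.6]
finger_gap: 0.0
```

```bash
python3 - <<'E'
from pl import *
show()
p,d=manip.snapshot("scene"); cv2.imwrite("pics/s3.png",cv2.resize(p[90:240,200:400,::-1],(800,600),interpolation=cv2.INTER_CUBIC)[:600]);np.savez("scene3.npz",p=p,d=d)
p,d=manip.snapshot("top"); cv2.imwrite("pics/t3.png",cv2.resize(p[150:270,270:430,::-1],(800,600),interpolation=cv2.INTER_CUBIC));np.savez("top3.npz",p=p,d=d)
E
```

```text
t 3.58 tcp [0.6792 0.0938 0.2208] tip bay [-183.4   28.9  237.4] jaw az -18.1 F [ 0.3 -0.5 -0.6] gap 0.000 q [-0.03  0.63  1.29  0.    1.21  0.29]
```

View pics/s3.png

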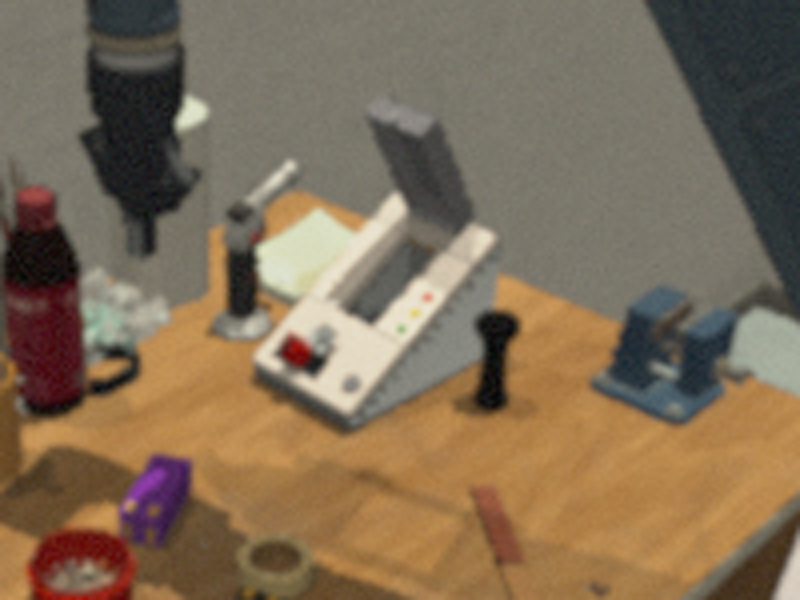

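View pics/t3.png

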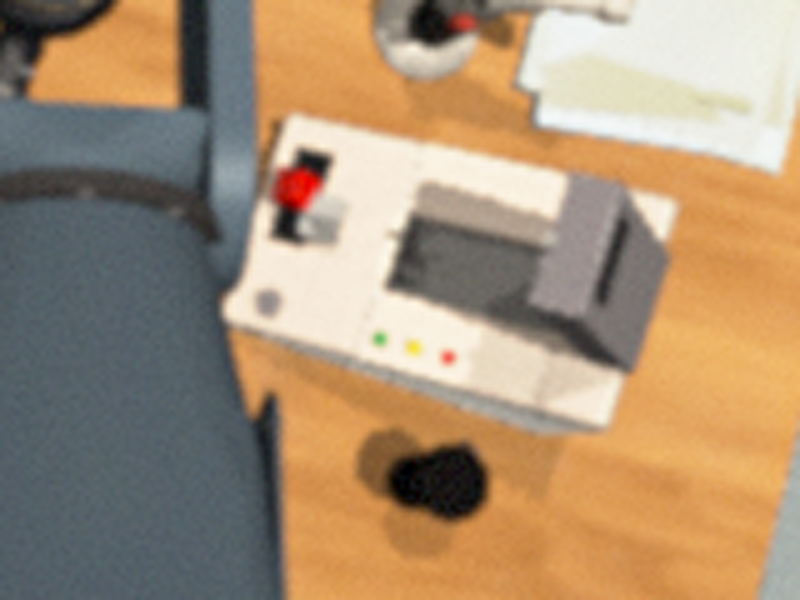

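The cover stands open with the dark pocket visible (top crop 385–545, 185–310), and the latch is back home. I'll check the pocket's position against my fit, then go for the pack.

```bash
python3 - <<'E'
from pl import *
for nm in("top","scene"):
    t=np.load(nm+"3.npz");P=cloud(nm,t['d']);L=(P-O)@np.array([ex,ey,n]).T*1000
    hsv=cv2.cvtColor(t['p'],cv2.COLOR_RGB2HSV)
    k=(abs(L[...,0])<65)&(abs(L[...,1])<32)&(L[...,2]<-9)&(L[...,2]>-22)&(t['d']>0)
    q=L[k];print(nm,len(q),np.percentile(q,[1,5,50,95,99],axis=0).round(1).tolist())
    k=(abs(L[...,0])<130)&(abs(L[...,1])<63)&(abs(L[...,2])<5)&(hsv[...,2]>180)
    q=L[k];print(nm,"deck h",np.median(q[:,2]), q[:,2].std())
    # outline of the pocket vs bays
    im=cv2.resize(t['p'][:,:,::-1],None,fx=4,fy=4,interpolation=cv2.INTER_CUBIC)
    for pts,col in(([(-50,-23,0),(50,-23,0),(50,23,0),(-50,23,0)],(0,255,0)),([(-138,-65,0),(90,-65,0),(90,65,0),(-138,65,0)],(0,255,0)),([(98,-34,142),(70,-34,142),(70,34,142),(98,34,142)],(0,255,255)),([(-121,8,28),(-103,8,28),(-103,28,28),(-121,28,28)],(255,255,0))):
        uv=proj(nm,np.array([W(*a) for a in pts])); cv2.polylines(im,[np.round((uv+.5)*4).astype(int)],True,col,1)
    x0,y0=(1200,640) if nm=="top" else (1010,420)
    cv2.imwrite(f"pics/o3{nm}.png",im[y0:y0+380,x0:x0+390])
a=cv2.imread("pics/o3top.png");b=cv2.imread("pics/o3scene.png");cv2.imwrite("pics/o3.png",np.hstack([a,b]))
pk=np.array([.4867,.2756]); plan(np.r_[pk,.1],np.radians(1.3))
E
```

```text
top 428 [[-50.9, -19.6, -17.6], [-48.1, -18.0, -16.4], [-10.2, 1.4, -12.9], [25.9, 22.7, -9.9], [38.0, 24.1, -9.4]]
top deck h 1.0330536426365406 1.9440968688466578
scene 170 [[-42.9, -9.8, -16.6], [-40.2, -7.7, -15.5], [3.5, 10.5, -12.1], [47.0, 28.3, -9.6], [51.2, 29.6, -9.1]]
scene deck h 1.7890932246080042 2.069460871806794
target tcp [0.4867 0.2756 0.111 ] delta [ 0.283 -0.606  0.275] twist -0.677 dist mm 289 rows 6.9 / 2.7
```

View pics/o3.png

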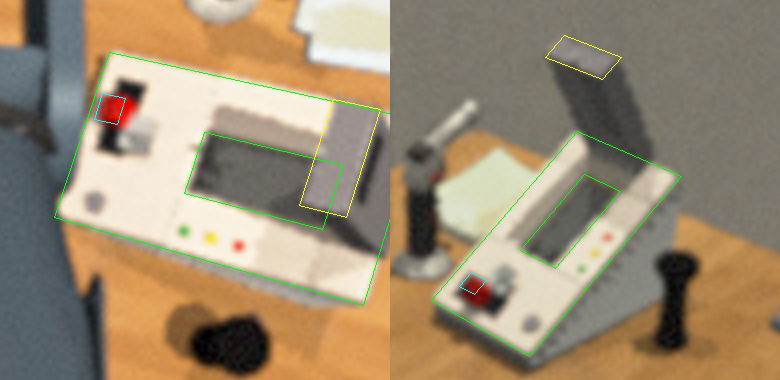

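```bash
python3 - <<'E'
from pl import *
for nm in("top","scene"):
    t=np.load(nm+"0.npz");P=cloud(nm,t['d'])
    k=(abs(P[...,0]-.4867)<.09)&(P[...,1]>.2)&(P[...,1]<.5)&(P[...,2]>.045)&(t['d']>0)
    q=P[k];print(nm,len(q))
    for lo,hi in((.045,.075),(.075,.11),(.11,.15),(.15,.2)):
        r=q[(q[:,2]>lo)&(q[:,2]<hi)]
        if len(r):print(lo,"x",np.percentile(r[:,0],[2,98]).round(3),"y",np.percentile(r[:,1],[1,3,50,98]).round(3),len(r))
t=np.load("scene0.npz");P=cloud("scene",t['d'])
k=(abs(P[...,0]-.4867)<.035)&(abs(P[...,1]-.2756)<.06)&(P[...,2]>.022)&(P[...,2]<.045)
B=P[k];print(len(B),cv2.minAreaRect((B[:,:2]*1000).astype(np.float32)),np.median(B[:,2]))
plan([.487,.309,.1],np.radians(1.3))
E
```

```text
top 690
0.075 x [0.449 0.483] y [0.427 0.427 0.43  0.462] 9
0.11 x [0.425 0.496] y [0.404 0.405 0.441 0.484] 185
0.15 x [0.428 0.493] y [0.408 0.41  0.441 0.479] 496
scene 857
0.045 x [0.462 0.472] y [0.436 0.438 0.442 0.446] 27
0.075 x [0.442 0.467] y [0.428 0.43  0.448 0.473] 27
0.11 x [0.426 0.495] y [0.423 0.426 0.471 0.486] 251
0.15 x [0.427 0.492] y [0.411 0.414 0.452 0.481] 552
284 ((487.2673034667969, 276.2682189941406), (37.277076721191406, 93.448486328125), 3.313227653503418) 0.03335106862106302
target tcp [0.487 0.309 0.111] delta [ 0.362 -0.632  0.275] twist -0.677 dist mm 311 rows 7.5 / 2.7
```

Emit:
move_arm(
  deltas=[
    [0.045, -0.08, 0, -0.1, 100],
    [0.09, -0.16, 0, -0.2, 100],
    [0.135, -0.24, 0, -0.3, 100],
    [0.18, -0.32, 0, -0.4, 100],
    [0.225, -0.4, 0.0, -0.5, 100],
    [0.27, -0.48, 0.0, -0.6, 100],
    [0.315, -0.56, 0.0, -0.7, 100],
    [0.36, -0.63, 0.0, -0.7, 100],
  ],
)

```text
t: 4.35
tcp_pos: [0.481, 0.3068, 0.2173]
tool_rot: [0.696, 0.718, -0.001, -0.0]
force: [-0.2, 0.1, -0.5]
finger_gap: 1.0
```

```bash
python3 - <<'E'
from pl import *
show(); plan([.487,.3076,.009],np.radians(2))
E
```

```text
t 4.35 tcp [0.481  0.3068 0.2173] tip bay [-307.4 -225.6  304.7] jaw az 1.9 F [-0.2  0.1 -0.5] gap 1.000 q [ 0.37  0.49  1.6  -0.    1.06  0.34]
target tcp [0.487  0.3076 0.02  ] delta [0.002 0.016 0.493] twist -0.005 dist mm 197 rows 4.7 / 0.0
```

Emit:
move_arm(
  deltas=[
    [0.002, 0.016, 0.03, 0, 100],
    [0.002, 0.016, 0.12, 0, 100],
    [0.002, 0.016, 0.21, 0, 100],
    [0.002, 0.016, 0.3, 0, 100],
    [0.002, 0.016, 0.38, 0, 100],
    [0.002, 0.016, 0.44, 0, 100],
    [0.002, 0.016, 0.475, 0, 100],
    [0.002, 0.016, 0.492, 0, 100],
  ],
)

```text
t: 5.02
tcp_pos: [0.4881, 0.3059, 0.018]
tool_rot: [0.696, 0.718, -0.003, -0.001]
force: [-0.6, 0.8, -0.1]
finger_gap: 1.003
```

```bash
python3 - <<'E'
from pl import *
show(); plan([.487,.3076,.009],np.radians(2))
E
```

```text
t 5.02 tcp [0.4881 0.3059 0.018 ] tip bay [-408.  -218.6  132.7] jaw az 1.7 F [-0.6  0.8 -0.1] gap 1.003 q [ 0.37  0.8   1.69 -0.    0.65  0.34]
target tcp [0.487  0.3076 0.02  ] delta [ 0.004 -0.003 -0.005] twist -0.009 dist mm 3 rows 0.1 / 0.0
```

Now I'll grip it firmly and lift a little.

Emit:
move_arm(
  deltas=[
    [0.004, -0.003, -0.003, 0, 38],
    [0.004, -0.003, -0.003, 0, 30],
    [0.004, -0.003, -0.003, 0, 30],
    [0.004, -0.003, -0.003, 0, 30],
    [0.004, -0.003, -0.003, 0, 30],
    [0.004, -0.003, -0.003, 0, 30],
    [0.004, -0.003, -0.003, 0, 30],
    [0.004, -0.003, -0.003, 0, 30],
  ],
  force=60,
)

```text
t: 5.68
tcp_pos: [0.4893, 0.3098, 0.0248]
tool_rot: [0.696, 0.718, 0.001, 0.001]
force: [-0.8, -0.6, 6.7]
finger_gap: 0.43
```

Emit:
move_arm(
  deltas=[
    [0, 0, -0.03, 0, 30],
    [0, 0, -0.08, 0, 30],
    [0, 0, -0.16, 0, 30],
    [0, 0, -0.24, 0, 30],
    [0, 0, -0.32, 0, 30],
    [0, 0, -0.4, 0, 30],
    [0, 0, -0.45, 0, 30],
    [0, 0, -0.5, 0, 30],
  ],
)

```text
t: 6.35
tcp_pos: [0.4882, 0.3094, 0.226]
tool_rot: [0.696, 0.718, 0.001, 0.001]
force: [0.6, -0.7, -1.3]
finger_gap: 0.43
```

```bash
python3 - <<'E'
from pl import *
show()
p,d=manip.snapshot("scene"); cv2.imwrite("pics/s4.png",cv2.resize(p[120:330,160:440,::-1],(800,600),interpolation=cv2.INTER_CUBIC));np.savez("scene4.npz",p=p,d=d)
p,d=manip.snapshot("top"); cv2.imwrite("pics/t4.png",cv2.resize(p[170:290,140:300,::-1],(800,600),interpolation=cv2.INTER_CUBIC));np.savez("top4.npz",p=p,d=d)
E
```

```text
t 6.35 tcp [0.4882 0.3094 0.226 ] tip bay [-307.2 -219.5  314.6] jaw az 1.8 F [ 0.6 -0.7 -1.3] gap 0.430 q [ 0.37  0.48  1.57 -0.    1.08  0.34]
```

View pics/s4.png

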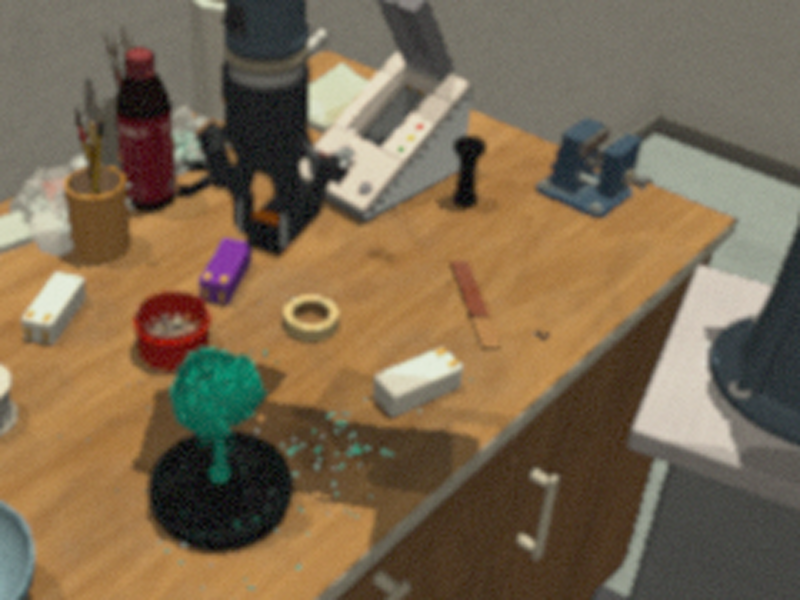

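View pics/t4.png

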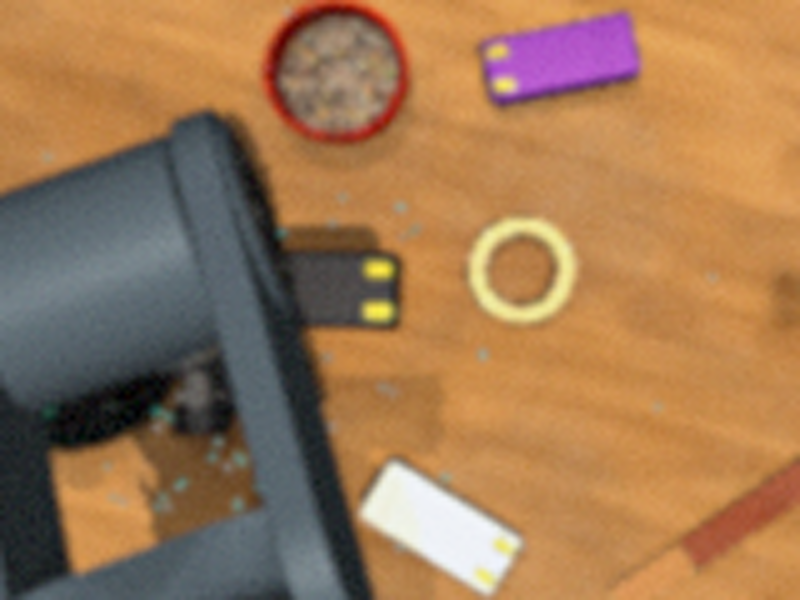

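```bash
python3 - <<'E'
from pl import *
t=np.load("top4.npz");P=cloud("top",t['d']); k=np.zeros((384,512),bool); k[218:238,197:224]=1
k&=(P[...,2]>.18)&(P[...,2]<.3); q=P[k]; 
A=np.c_[q[:,0],q[:,1],np.ones(len(q))]; s,*_=np.linalg.lstsq(A,q[:,2],rcond=None)
print(len(q),"z mean",q[:,2].mean(),"slope",s, "x",np.percentile(q[:,0],[2,98]),"y",np.percentile(q[:,1],[2,98]))
E
```

```text
336 z mean 0.23770722618507245 slope [-0.00310322  0.04677176  0.22734653] x [0.47205355 0.50827227] y [0.23019698 0.27859333]
```

```bash
cat >> pl.py <<'E'
eu=np.array([ex[0],ex[1],0]);eu/=np.linalg.norm(eu)
def U(u,y,tcpz): # tip target with tcp at height tcpz
    p=O+eu*u/1000+ey*y/1000; return np.r_[p[:2],tcpz-.011]
def uv():
    s,M=state(); d=s["tcp_pos"]-O; print("u %.1f y %.1f tcpz %.4f"%(d@eu*1000,d@ey*1000,s["tcp_pos"][2]))
E
python3 - <<'E'
from pl import *
plan(U(-120,0,.226),YB)
E
```

```text
target tcp [ 0.6031 -0.0469  0.226 ] delta [-0.901  0.254  0.003] twist 0.693 dist mm 375 rows 9.0 / 2.8
```

Emit:
move_arm(
  deltas=[
    [-0.06, 0.017, 0, 0.08, 30],
    [-0.15, 0.042, 0, 0.17, 30],
    [-0.24, 0.068, 0, 0.26, 30],
    [-0.33, 0.093, 0, 0.35, 30],
    [-0.42, 0.118, 0, 0.45, 30],
    [-0.51, 0.144, 0, 0.55, 30],
    [-0.6, 0.169, 0, 0.65, 30],
    [-0.68, 0.192, 0, 0.693, 30],
  ],
)

```text
t: 7.12
tcp_pos: [0.573, 0.0377, 0.2219]
tool_rot: [0.81, 0.586, -0.001, -0.001]
force: [1.0, 0.7, -0.6]
finger_gap: 0.427
```

```bash
python3 - <<'E'
from pl import *
show();uv();plan(U(-120,0,.15),YB)
E
```

```text
t 7.12 tcp [0.573  0.0377 0.2219] tip bay [-108.1  -54.8  195.2] jaw az -18.2 F [ 1.   0.7 -0.6] gap 0.427 q [-0.13  0.48  1.58 -0.    1.08  0.19]
u -191.1 y -54.8 tcpz 0.2219
target tcp [ 0.6031 -0.0469  0.15  ] delta [-0.177  0.138  0.179] twist -0.005 dist mm 115 rows 2.8 / 0.0
```

Emit:
move_arm(
  deltas=[
    [-0.03, 0.05, 0.03, 0, 30],
    [-0.08, 0.09, 0.08, 0, 30],
    [-0.13, 0.138, 0.13, 0, 30],
    [-0.177, 0.138, 0.17, 0, 30],
    [-0.177, 0.138, 0.179, -0.005, 30],
    [-0.177, 0.138, 0.179, -0.005, 30],
    [-0.177, 0.138, 0.179, -0.005, 30],
    [-0.177, 0.138, 0.179, -0.005, 30],
  ],
)

```text
t: 7.78
tcp_pos: [0.6043, -0.0435, 0.152]
tool_rot: [0.808, 0.589, 0.0, 0.0]
force: [-0.1, 0.1, -0.8]
finger_gap: 0.434
```

```bash
python3 - <<'E'
from pl import *
show();uv();plan(U(-55,0,.14),YB)
p,d=manip.snapshot("scene"); cv2.imwrite("pics/s5.png",cv2.resize(p[90:210,240:400,::-1],(800,600),interpolation=cv2.INTER_CUBIC));np.savez("scene5.npz",p=p,d=d)
p,d=manip.snapshot("top"); cv2.imwrite("pics/t5.png",cv2.resize(p[150:270,270:430,::-1],(800,600),interpolation=cv2.INTER_CUBIC));np.savez("top5.npz",p=p,d=d)
E
```

```text
t 7.78 tcp [ 0.6043 -0.0435  0.152 ] tip bay [-84.5   0.2 100.9] jaw az -17.8 F [-0.1  0.1 -0.8] gap 0.434 q [-0.26  0.61  1.56  0.    0.96  0.05]
u -123.6 y 0.2 tcpz 0.1520
target tcp [ 0.5829 -0.1087  0.14  ] delta [-0.171 -0.001  0.03 ] twist 0.007 dist mm 70 rows 1.7 / 0.0
```

View pics/s5.png

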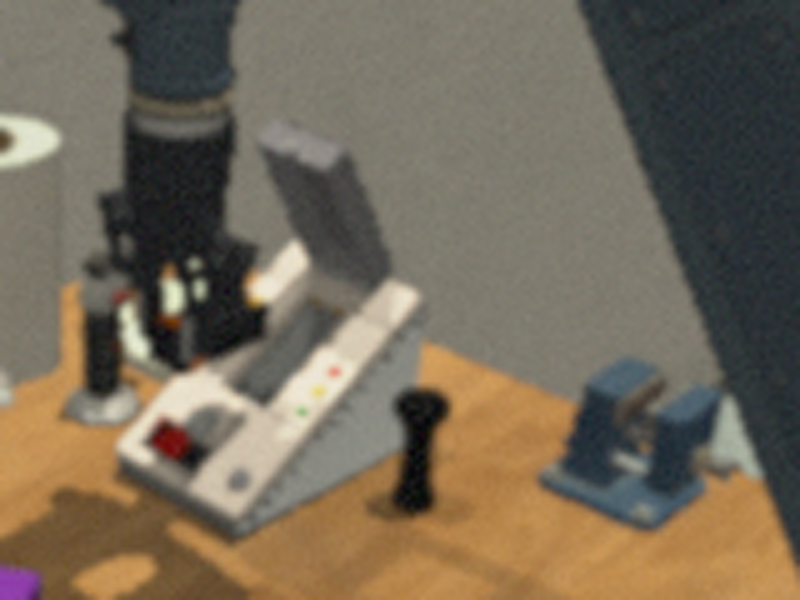

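View pics/t5.png

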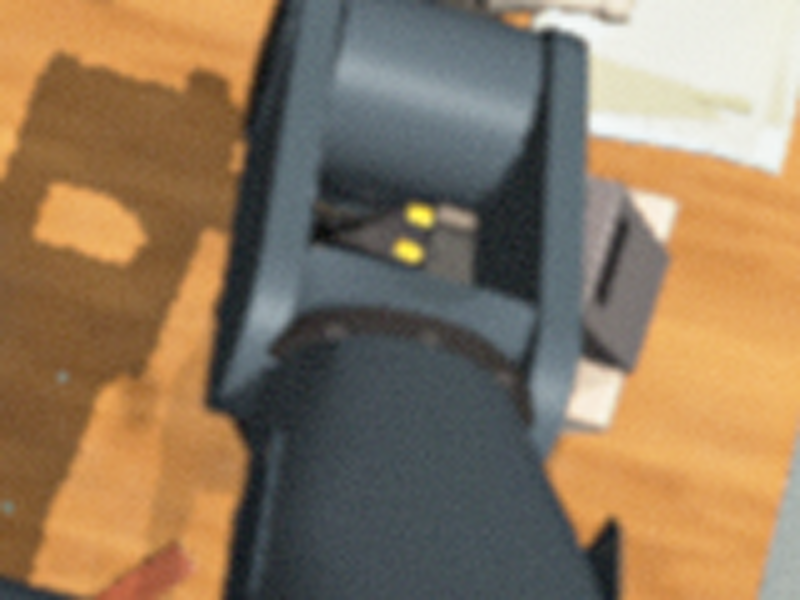

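```bash
python3 - <<'E'
from pl import *
for nm in("top","scene"):
    t=np.load(nm+"5.npz");P=cloud(nm,t['d']);D=P-O;u=D@eu*1000;y=D@ey*1000;zz=P[...,2]*1000
    for lo in range(150,600,30):
        k=(t['d']>0)&(zz>lo)&(zz<lo+30)&(abs(y)<50)&(u>-250)&(u<60)
        if k.sum()>5: print(nm,lo,k.sum(),"u",np.percentile(u[k],[2,50,98]).round(0),"y",np.percentile(y[k],[2,98]).round(0))
E
```

```text
top 150 174 u [-92. -60.  55.] y [-33.  14.]
top 180 79 u [39. 52. 60.] y [-33.  32.]
top 210 95 u [29. 38. 46.] y [-33.  32.]
top 240 209 u [-2. 13. 29.] y [-33.  34.]
top 270 14 u [-123. -114.   13.] y [-38.   9.]
top 300 38 u [-129. -116.  -95.] y [-37. -22.]
top 330 44 u [-135. -121. -103.] y [-36. -28.]
top 360 22 u [-141. -129. -117.] y [-34. -29.]
top 390 43 u [-178. -124. -107.] y [-37. -27.]
top 420 171 u [-186. -133.  -80.] y [-48.  35.]
top 450 1905 u [-183. -125.  -78.] y [-38.  34.]
top 480 477 u [-179.  -82.  -69.] y [-47.  13.]
top 510 153 u [-177.  -80.  -67.] y [-50. -31.]
scene 150 229 u [-136. -118.   59.] y [-32.  36.]
scene 180 226 u [-139. -117.   56.] y [-47.  46.]
scene 210 245 u [-144. -125.   41.] y [-45.  49.]
scene 240 279 u [-144. -117.   15.] y [-43.  37.]
scene 270 181 u [-163. -150. -109.] y [-36.  19.]
scene 300 201 u [-162. -147. -105.] y [-36.  25.]
scene 330 196 u [-160. -149. -109.] y [-33.  18.]
scene 360 213 u [-161. -150. -111.] y [-33.  25.]
scene 390 216 u [-186. -148.  -79.] y [-36.  25.]
scene 420 244 u [-188. -182.  -79.] y [-47.  36.]
scene 450 214 u [-187. -181. -175.] y [-48.  30.]
scene 480 108 u [-181. -178. -175.] y [-49.   5.]
scene 510 8 u [-179. -177. -174.] y [-50. -40.]
```

```bash
python3 - <<'E'
from pl import *
nm="scene"
t=np.load(nm+"5.npz");P=cloud(nm,t['d']);D=P-O;u=D@eu*1000;y=D@ey*1000;zz=P[...,2]*1000
for lo in range(160,400,15):
    k=(t['d']>0)&(zz>lo)&(zz<lo+15)&(abs(y)<60)&(u>-250)&(u<-60)
    print(lo,k.sum(),"u",np.percentile(u[k],[1,10,50,90]).round(0),"y",np.percentile(y[k],[2,98]).round(0))
E
```

```text
160 89 u [-137. -135. -125.  -82.] y [-31.  35.]
175 46 u [-138. -135. -131. -118.] y [-30.  48.]
190 83 u [-139. -137. -133. -116.] y [-50.  53.]
205 94 u [-144. -140. -134. -116.] y [-56.  57.]
220 94 u [-143. -141. -135. -120.] y [-60.  56.]
235 117 u [-145. -143. -134. -125.] y [-59.  59.]
250 67 u [-145. -138. -134. -122.] y [-42.  33.]
265 58 u [-162. -160. -143. -121.] y [-36.  13.]
280 96 u [-163. -161. -150. -120.] y [-36.  19.]
295 100 u [-164. -162. -150. -120.] y [-36.  20.]
310 121 u [-163. -159. -147. -116.] y [-34.  29.]
325 82 u [-161. -158. -148. -122.] y [-33.  17.]
340 101 u [-161. -159. -149. -118.] y [-33.  17.]
355 93 u [-160. -158. -149. -126.] y [-33.  19.]
370 115 u [-162. -160. -152. -123.] y [-32.  25.]
385 80 u [-161. -158. -148. -120.] y [-35.  17.]
```

Emit:
move_arm(
  deltas=[
    [-0.04, 0, 0.005, 0.007, 30],
    [-0.08, 0, 0.01, 0.007, 30],
    [-0.12, 0, 0.02, 0.007, 30],
    [-0.15, 0, 0.03, 0.007, 30],
    [-0.173, 0, 0.035, 0.007, 30],
    [-0.173, 0, 0.04, 0.007, 30],
    [-0.173, 0, 0.04, 0.007, 30],
    [-0.173, 0, 0.04, 0.007, 30],
  ],
)

```text
t: 8.55
tcp_pos: [0.5831, -0.1098, 0.1356]
tool_rot: [0.809, 0.587, 0.0, -0.0]
force: [0.3, 0.3, -1.3]
finger_gap: 0.432
```

```bash
python3 - <<'E'
from pl import *
show();uv()
p,d=manip.snapshot("scene"); cv2.imwrite("pics/s6.png",cv2.resize(p[90:210,240:400,::-1],(800,600),interpolation=cv2.INTER_CUBIC))
E
```

```text
t 8.55 tcp [ 0.5831 -0.1098  0.1356] tip bay [-32.4   0.5  52. ] jaw az -18.1 F [ 0.3  0.3 -1.3] gap 0.432 q [-0.37  0.62  1.61  0.    0.91 -0.06]
u -54.0 y 0.5 tcpz 0.1356
```

View pics/s6.png

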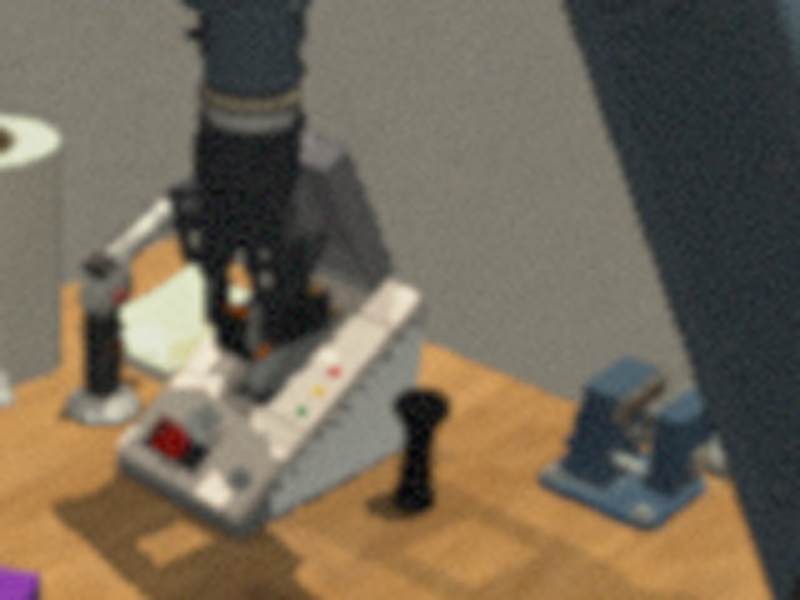

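Emit:
move_arm(
  deltas=[
    [0, 0, 0, 0, 30],
    [0, 0, 0.01, 0, 30],
    [0, 0, 0.02, 0, 30],
    [0, 0, 0.03, 0, 30],
    [0, 0, 0.04, 0, 30],
    [0, 0, 0.05, 0, 30],
    [0, 0, 0.06, 0, 30],
    [0, 0, 0.06, 0, 30],
  ],
  force=20,
)

```text
t: 9.27
tcp_pos: [0.5828, -0.1082, 0.1116]
tool_rot: [0.81, 0.586, 0.001, -0.002]
force: [-0.5, 7.7, 5.9]
finger_gap: 0.427
```

```bash
python3 - <<'E'
from pl import *
show();uv()
p,d=manip.snapshot("scene"); cv2.imwrite("pics/s7.png",cv2.resize(p[90:210,240:400,::-1],(800,600),interpolation=cv2.INTER_CUBIC))
E
```

```text
t 9.27 tcp [ 0.5828 -0.1082  0.1116] tip bay [-45.6  -0.3  31.9] jaw az -18.2 F [-0.5  7.7  5.9] gap 0.427 q [-0.37  0.66  1.62  0.    0.86 -0.06]
u -55.4 y -0.3 tcpz 0.1116
```

View pics/s7.png

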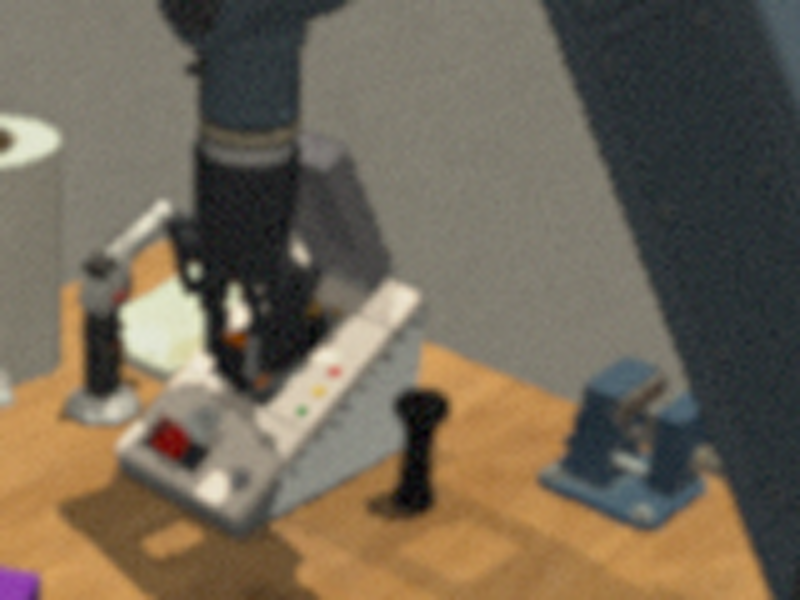

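Emit:
move_arm(
  deltas=[
    [0, 0, 0.005, 0, 30],
    [0, 0, 0.01, 0, 30],
    [0, 0, 0.015, 0, 30],
    [0, 0, 0.02, 0, 30],
    [0, 0, 0.025, 0, 30],
    [0, 0, 0.03, 0, 30],
    [0, 0, 0.03, 0, 30],
    [0, 0, 0.03, 0, 30],
  ],
  force=20,
)

```text
t: 9.98
tcp_pos: [0.5833, -0.1067, 0.1003]
tool_rot: [0.81, 0.586, 0.002, -0.002]
force: [1.3, 12.5, 7.2]
finger_gap: 0.431
```

```bash
python3 - <<'E'
from pl import *
show();uv()
p,d=manip.snapshot("scene"); cv2.imwrite("pics/s8.png",cv2.resize(p[90:210,240:400,::-1],(800,600),interpolation=cv2.INTER_CUBIC))
E
```

```text
t 9.98 tcp [ 0.5833 -0.1067  0.1003] tip bay [-52.7  -0.3  22.9] jaw az -18.2 F [ 1.3 12.5  7.2] gap 0.431 q [-0.37  0.68  1.63  0.01  0.84 -0.06]
u -57.0 y -0.3 tcpz 0.1003
```

View pics/s8.png

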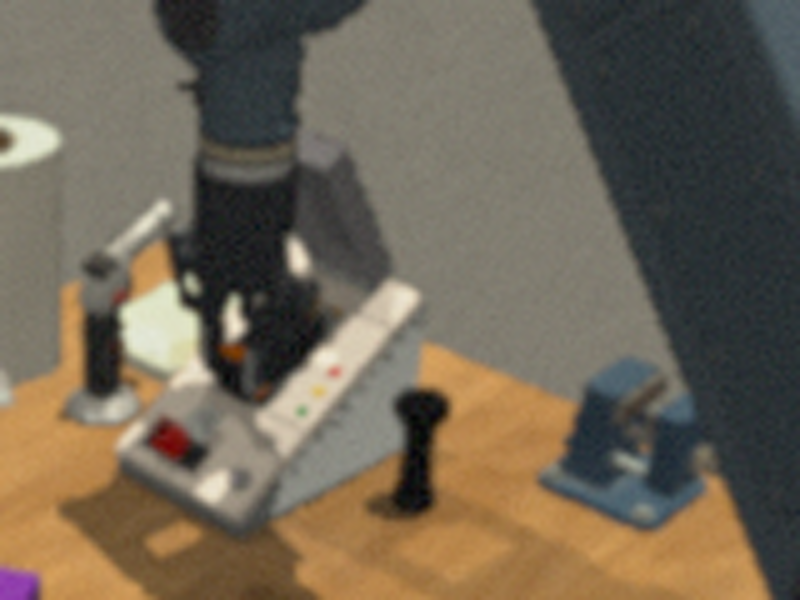

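Emit:
move_arm(
  deltas=[
    [-0.003, 0, 0.005, 0, 30],
    [-0.006, 0, 0.01, 0, 30],
    [-0.006, 0, 0.015, 0, 30],
    [-0.006, 0, 0.02, 0, 30],
    [-0.006, 0, 0.022, 0, 30],
    [-0.006, 0, 0.022, 0, 30],
    [-0.006, 0, 0.022, 0, 30],
    [-0.006, 0, 0.022, 0, 30],
  ],
  force=20,
)

```text
t: 10.7
tcp_pos: [0.583, -0.1084, 0.0915]
tool_rot: [0.81, 0.586, 0.002, -0.002]
force: [3.7, 14.2, 6.1]
finger_gap: 0.43
```

```bash
python3 - <<'E'
from pl import *
show();uv()
p,d=manip.snapshot("scene"); cv2.imwrite("pics/s9.png",cv2.resize(p[130:205,270:370,::-1],(800,600),interpolation=cv2.INTER_CUBIC))
E
```

```text
t 10.70 tcp [ 0.583  -0.1084  0.0915] tip bay [-55.5  -0.   14.5] jaw az -18.2 F [ 3.7 14.2  6.1] gap 0.430 q [-0.38  0.69  1.63  0.01  0.82 -0.06]
u -55.3 y -0.0 tcpz 0.0915
```

View pics/s9.png

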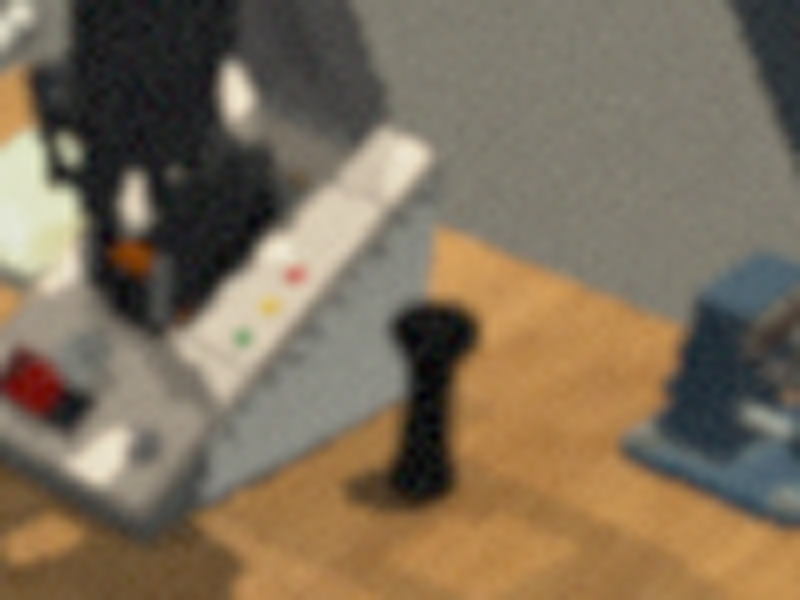

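Emit:
move_arm(
  deltas=[
    [0, 0, 0, 0, 70],
    [0, 0, 0, 0, 70],
    [0, 0, 0, 0, 70],
    [0, 0, 0, 0, 70],
    [0, 0, 0, 0, 70],
    [0.02, 0, -0.05, 0, 70],
    [0.06, 0, -0.1, 0, 70],
    [0.1, 0, -0.15, 0, 70],
  ],
  force=30,
)

```text
t: 11.42
tcp_pos: [0.5942, -0.0752, 0.1508]
tool_rot: [0.81, 0.586, -0.001, -0.001]
force: [0.5, -0.6, 0.2]
finger_gap: 0.701
```

```bash
python3 - <<'E'
from pl import *
show();uv()
p,d=manip.snapshot("scene"); cv2.imwrite("pics/s10.png",cv2.resize(p[130:205,270:370,::-1],(800,600),interpolation=cv2.INTER_CUBIC));np.savez("scene10.npz",p=p,d=d)
p,d=manip.snapshot("top"); cv2.imwrite("pics/t10.png",cv2.resize(p[150:270,270:430,::-1],(800,600),interpolation=cv2.INTER_CUBIC));np.savez("top10.npz",p=p,d=d)
E
```

```text
t 11.42 tcp [ 0.5942 -0.0752  0.1508] tip bay [-56.3   0.3  83.3] jaw az -18.2 F [ 0.5 -0.6  0.2] gap 0.701 q [-0.31  0.61  1.58 -0.    0.95  0.01]
u -90.3 y 0.3 tcpz 0.1508
```

View pics/s10.png

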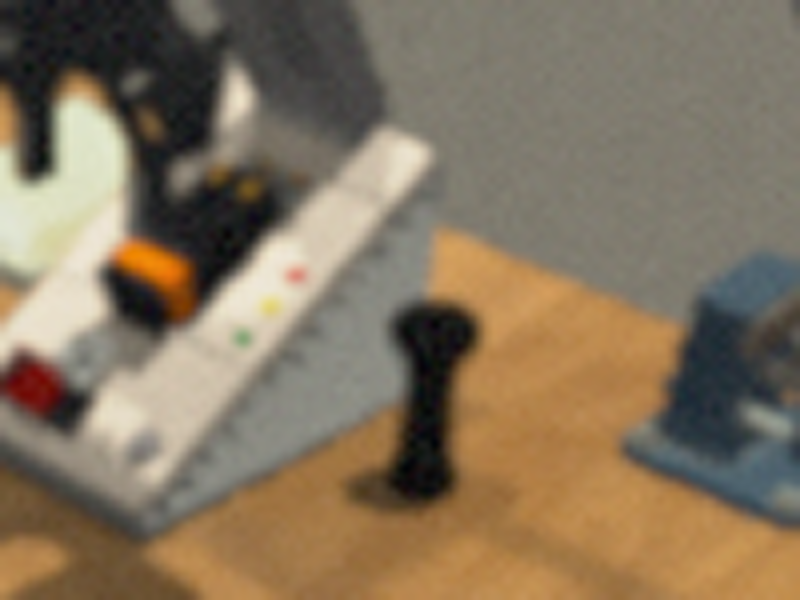

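View pics/t10.png

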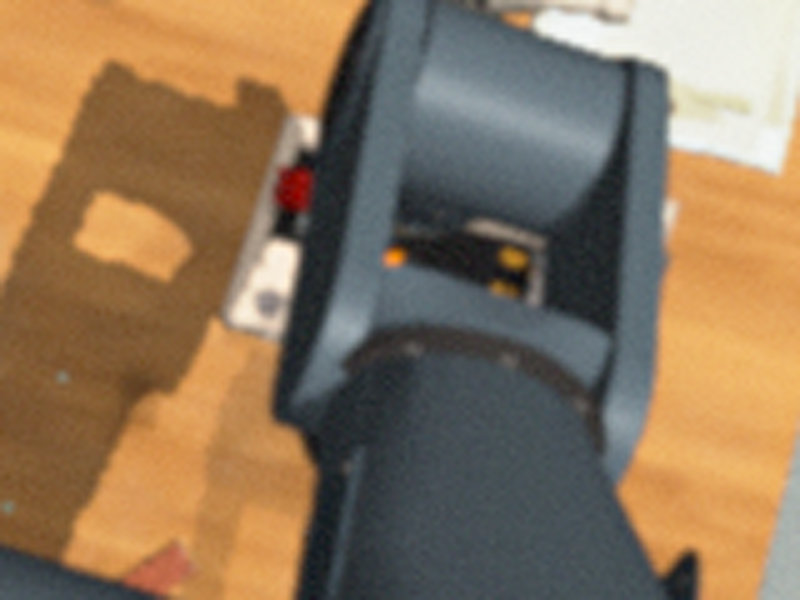

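```bash
cat > pk.py <<'E'
import sys
from pl import *
for nm in("top","scene"):
    t=np.load(nm+sys.argv[1]+".npz");P=cloud(nm,t['d']);L=(P-O)@np.array([ex,ey,n]).T*1000
    hsv=cv2.cvtColor(t['p'],cv2.COLOR_RGB2HSV)
    org=(abs(L[...,1])<30)&(L[...,0]>-100)&(L[...,0]<70)&(L[...,2]>4)&(L[...,2]<45)&(hsv[...,1]>170)&(hsv[...,2]>120)&(hsv[...,0]>5)&(hsv[...,0]<28)
    q=L[org]
    for a,b in((-100,-20),(-20,70)):
        r=q[(q[:,0]>=a)&(q[:,0]<b)]
        if len(r):print(nm,"orange/brass",len(r),"x",np.percentile(r[:,0],[3,50,97]).round(1),"y",np.percentile(r[:,1],[3,97]).round(1),"h",np.percentile(r[:,2],[5,50,95]).round(1))
    k=(abs(L[...,1])<18)&(L[...,0]>-85)&(L[...,0]<60)&(L[...,2]>8)&(L[...,2]<40)&(t['d']>0)&(hsv[...,2]<100)
    r=L[k]
    for a in range(-90,60,15):
        s=r[(r[:,0]>a)&(r[:,0]<a+15)]
        if len(s)>4:print(nm,a,len(s),"h",np.percentile(s[:,2],[10,50,90]).round(1),"y",np.percentile(s[:,1],[3,97]).round(1))
E
python3 pk.py 10
```

```text
top orange/brass 7 x [-37.4 -35.3 -32.7] y [-10.7  -3.5] h [29.  31.6 33.4]
top orange/brass 14 x [17.9 22.4 28.6] y [-7.9 13.5] h [18.4 22.2 24.9]
top -30 27 h [24.3 29.1 31.3] y [-9.1  6.7]
top -15 53 h [22.7 25.4 28.8] y [-8.8 15.4]
top 0 58 h [19.8 22.9 25.6] y [-9.6 16.5]
top 15 35 h [17.2 19.9 24.1] y [-5.8 17.1]
top 30 9 h [10.4 16.4 18.6] y [-9.4 15.6]
scene orange/brass 41 x [-48.7 -41.  -30.9] y [-18.7  12.2] h [23.  32.5 34.9]
scene -75 6 h [10.5 13.  15.6] y [-14.6   9.4]
scene -60 36 h [13.6 26.8 34.4] y [-17.5  10. ]
scene -30 32 h [13.3 27.2 32.2] y [-17.5  10.4]
scene -15 30 h [19.7 26.6 29.5] y [-17.6  13.1]
scene 0 31 h [16.9 22.9 26.6] y [-16.8  14.4]
scene 15 25 h [12.5 20.9 23.9] y [-16.7  10.5]
```

```bash
python3 - <<'E'
from pl import *
plan(W(-78,0,33),YB); plan(W(-62,0,22),YB);plan(W(-56,0,17),YB)
E
```

```text
target tcp [ 0.5919 -0.081   0.0963] delta [-0.021 -0.008  0.144] twist 0.001 dist mm 58 rows 1.4 / 0.0
target tcp [ 0.5859 -0.0994  0.0948] delta [-0.069 -0.008  0.147] twist 0.001 dist mm 65 rows 1.6 / 0.0
target tcp [ 0.5836 -0.1067  0.0935] delta [-0.089 -0.008  0.151] twist 0.001 dist mm 70 rows 1.7 / 0.0
```

Emit:
move_arm(
  deltas=[
    [0, -0.004, 0, 0, 0],
    [0, -0.004, 0, 0, 0],
    [0, -0.004, 0, 0, 0],
    [0, -0.004, 0, 0, 0],
    [-0.005, -0.004, 0.05, 0, 0],
    [-0.015, -0.004, 0.1, 0, 0],
    [-0.018, -0.004, 0.14, 0, 0],
    [-0.018, -0.004, 0.144, 0, 0],
  ],
)

```text
t: 12.18
tcp_pos: [0.5881, -0.0811, 0.0895]
tool_rot: [0.81, 0.587, -0.002, -0.003]
force: [-0.7, -0.7, -0.1]
finger_gap: -0.002
```

Emit:
move_arm(
  deltas=[
    [-0.005, 0, 0, 0, 0],
    [-0.012, 0, 0.001, 0, 0],
    [-0.02, 0, 0.002, 0, 0],
    [-0.027, 0, 0.002, 0, 0],
    [-0.034, 0, 0.003, 0, 0],
    [-0.041, 0, 0.003, 0, 0],
    [-0.048, 0, 0.003, 0, 0],
    [-0.048, 0, 0.003, 0, 0],
  ],
)

```text
t: 12.85
tcp_pos: [0.5879, -0.0955, 0.0952]
tool_rot: [0.81, 0.586, 0.005, 0.0]
force: [3.6, 15.3, 9.9]
finger_gap: -0.002
```

```bash
python3 - <<'E'
from pl import *
show();uv()
p,d=manip.snapshot("scene"); cv2.imwrite("pics/s11.png",cv2.resize(p[130:205,270:370,::-1],(800,600),interpolation=cv2.INTER_CUBIC));np.savez("scene11.npz",p=p,d=d)
E
```

```text
t 12.85 tcp [ 0.5879 -0.0955  0.0952] tip bay [-65.6   0.7  24.5] jaw az -18.3 F [ 3.6 15.3  9.9] gap -0.002 q [-0.35  0.68  1.63  0.01  0.82 -0.04]
u -69.0 y 0.6 tcpz 0.0952
```

View pics/s11.png

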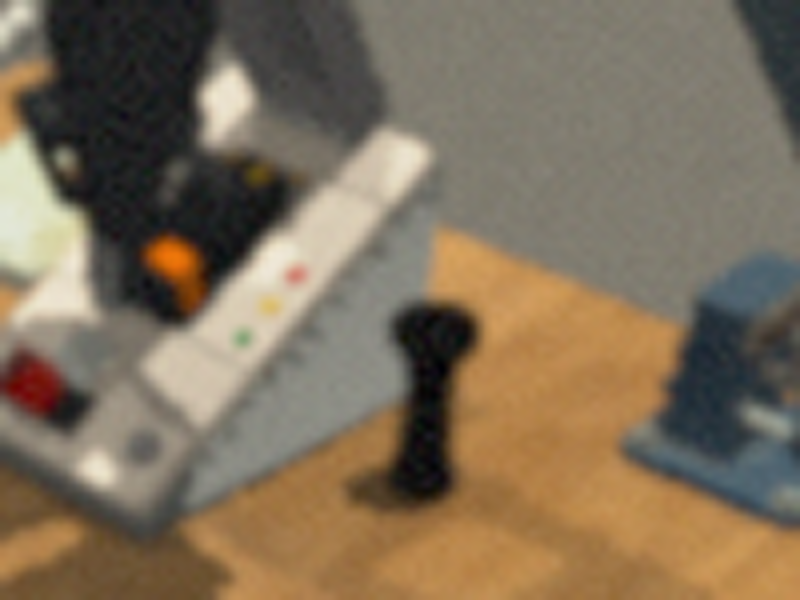

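```bash
python3 - <<'E'
from pl import *
p,d=manip.snapshot("top"); cv2.imwrite("pics/t11.png",cv2.resize(p[180:240,320:400,::-1],(800,600),interpolation=cv2.INTER_CUBIC));np.savez("top11.npz",p=p,d=d)
show()
E
python3 pk.py 11
```

```text
t 12.95 tcp [ 0.5879 -0.0955  0.0952] tip bay [-65.7   0.7  24.5] jaw az -18.2 F [ 3.7 14.5 10.3] gap 0.000 q [-0.35  0.68  1.63  0.01  0.82 -0.04]
top -90 5 h [13.8 17.3 25.7] y [-4.5  4.2]
top 0 8 h [21.9 22.9 25.3] y [-2.5  3.9]
top 15 19 h [19.2 20.1 23.4] y [-3.5  4.9]
top 30 8 h [17.6 19.7 21.2] y [-3.9  2. ]
scene orange/brass 29 x [-39.3 -33.4 -24.1] y [-17.    3.9] h [13.3 30.5 34.5]
scene -75 6 h [26.1 35.2 38. ] y [-9.8 -0. ]
scene -60 23 h [12.3 25.8 37.1] y [-15.3   1.4]
scene -45 5 h [12.  22.6 30.9] y [-15.3  -1.3]
scene -30 14 h [ 9.4 23.6 30.6] y [-16.7  -1.1]
scene -15 22 h [11.2 24.1 28.5] y [-16.6  -2.1]
scene 0 22 h [ 9.8 22.5 28.4] y [-17.5  -7.4]
scene 15 19 h [14.3 21.1 24.8] y [-16.8   6.7]
scene 30 14 h [12.2 18.9 23.2] y [-15.4  12. ]
```

View pics/t11.png

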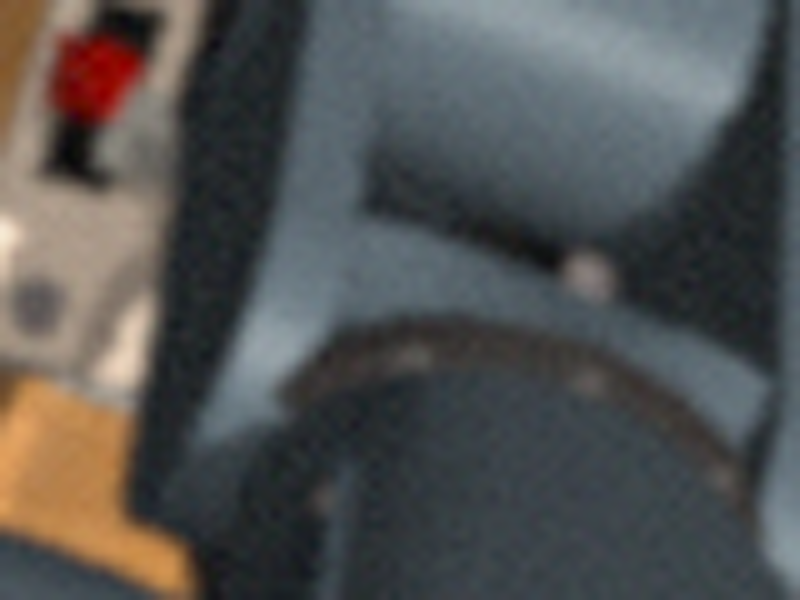

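Emit:
move_arm(
  deltas=[
    [-0.005, 0, -0.003, 0, 0],
    [-0.01, 0, -0.006, 0, 0],
    [-0.014, 0, -0.008, 0, 0],
    [-0.018, 0, -0.01, 0, 0],
    [-0.021, 0, -0.012, 0, 0],
    [-0.024, 0, -0.014, 0, 0],
    [-0.024, 0, -0.014, 0, 0],
    [-0.024, 0, -0.014, 0, 0],
  ],
)

```text
t: 13.62
tcp_pos: [0.5823, -0.1067, 0.0971]
tool_rot: [0.81, 0.586, 0.002, -0.001]
force: [3.8, 7.3, -2.9]
finger_gap: -0.0
```

```bash
python3 - <<'E'
from pl import *
show();uv()
p,d=manip.snapshot("scene"); cv2.imwrite("pics/s12.png",cv2.resize(p[130:205,270:370,::-1],(800,600),interpolation=cv2.INTER_CUBIC));np.savez("scene12.npz",p=p,d=d)
p,d=manip.snapshot("top");np.savez("top12.npz",p=p,d=d)
E
python3 pk.py 12
```

```text
t 13.62 tcp [ 0.5823 -0.1067  0.0971] tip bay [-54.   -1.2  20.1] jaw az -18.2 F [ 3.8  7.3 -2.9] gap -0.000 q [-0.37  0.68  1.63  0.01  0.83 -0.06]
u -56.7 y -1.2 tcpz 0.0971
top 15 9 h [19.3 21.8 24.5] y [-2.8  3.2]
top 30 8 h [20.3 21.1 22.9] y [-3.5  3.5]
scene orange/brass 11 x [-27.7 -22.6 -20.7] y [-18.   -4.5] h [11.9 25.1 27.9]
scene orange/brass 3 x [-19.8 -19.8 -17.3] y [-16.2 -13.1] h [15.8 25.  28.9]
scene -60 12 h [26.5 34.8 39.1] y [-9.9  1.1]
scene -45 20 h [11.8 22.7 37.8] y [-17.1  -4.2]
scene -30 6 h [11.3 24.5 29. ] y [-15.5   2.3]
scene -15 20 h [15.7 23.7 27.5] y [-17.8  -2.8]
scene 0 16 h [ 9.8 21.8 24.3] y [-17.5  -6.7]
scene 15 13 h [ 8.9 22.3 24.2] y [-17.4  -8.2]
scene 30 17 h [12.6 19.8 23.9] y [-16.5   7.1]
scene 45 9 h [16.7 19.  23.3] y [-17.5   6.4]
```

View pics/s12.png

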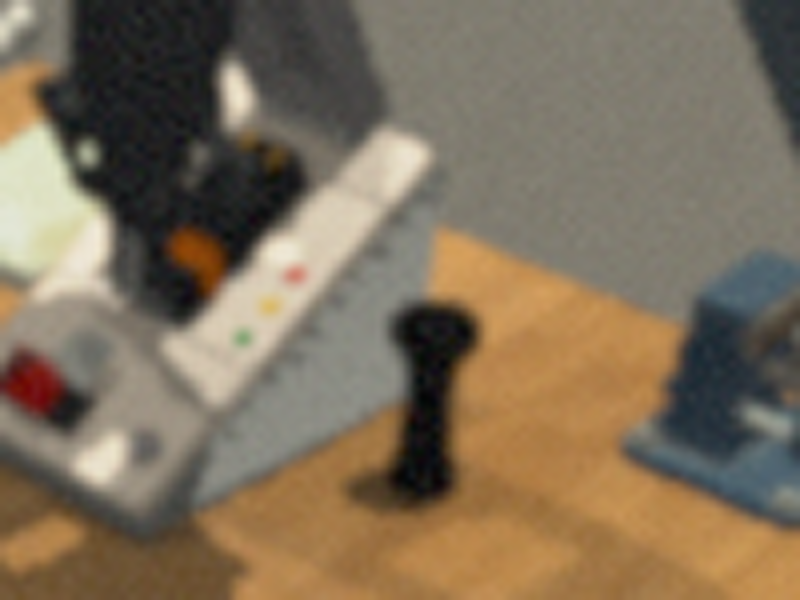

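Emit:
move_arm(
  deltas=[
    [0.02, 0, 0.0, 0, 0],
    [0.05, 0, -0.03, 0, 0],
    [0.1, 0, -0.1, 0, 0],
    [0.2, 0, -0.17, 0, 0],
    [0.3, 0, -0.22, 0, 0],
    [0.4, 0, -0.25, 0, 0],
    [0.5, 0, -0.25, 0, 0],
    [0.55, 0, -0.25, 0, 0],
  ],
)

```text
t: 14.38
tcp_pos: [0.6519, 0.1034, 0.1997]
tool_rot: [0.809, 0.587, 0.002, 0.001]
force: [-0.7, -0.0, -1.2]
finger_gap: 0.003
```

```bash
python3 - <<'E'
from pl import *
show();uv()
p,d=manip.snapshot("scene"); a=cv2.resize(p[125:200,270:370,::-1],(800,600),interpolation=cv2.INTER_CUBIC);np.savez("scene13.npz",p=p,d=d)
p,d=manip.snapshot("top");np.savez("top13.npz",p=p,d=d); b=cv2.resize(p[165:240,310:410,::-1],(800,600),interpolation=cv2.INTER_CUBIC)
cv2.imwrite("pics/s13.png",a);cv2.imwrite("pics/t13.png",b)
E
python3 pk.py 13
```

```text
t 14.38 tcp [0.6519 0.1034 0.1997] tip bay [-1.945e+02 -1.000e-01  2.194e+02] jaw az -18.0 F [-0.7 -0.  -1.2] gap 0.003 q [-0.01  0.62  1.38 -0.    1.13  0.3 ]
u -278.0 y -0.1 tcpz 0.1997
top orange/brass 70 x [-34.1 -26.9 -20.8] y [-19.1  14.9] h [15.  18.9 22.3]
top orange/brass 4 x [-19.2 -18.2  28.4] y [-13.4  14. ] h [20.1 21.2 23.3]
top -45 25 h [16.9 18.8 21.3] y [-16.5  14. ]
top -30 12 h [17.5 18.9 20.1] y [-15.4  16.1]
top -15 73 h [16.  19.3 21.9] y [-16.6  16.6]
top 0 68 h [16.5 18.8 21.1] y [-17.6  15.9]
top 15 74 h [16.2 19.3 21.8] y [-16.6  15.1]
top 30 26 h [16.2 18.6 22.1] y [-17.7  16.6]
scene orange/brass 30 x [-33.6 -28.  -20.6] y [-18.4  11.4] h [15.2 19.3 23.4]
scene orange/brass 1 x [-19. -19. -19.] y [-8.2 -8.2] h [19.2 19.2 19.2]
scene -45 20 h [11.1 17.1 22.5] y [-16.5  12.9]
scene -30 7 h [17.9 20.  23. ] y [-12.2  10.3]
scene -15 27 h [13.4 19.3 21.8] y [-16.9  14.2]
scene 0 32 h [14.2 19.4 23.1] y [-15.9  13.5]
scene 15 29 h [16.7 19.1 22.8] y [-17.1  12.3]
scene 30 27 h [10.9 19.6 22.3] y [-17.2  11.7]
```

View pics/s13.png

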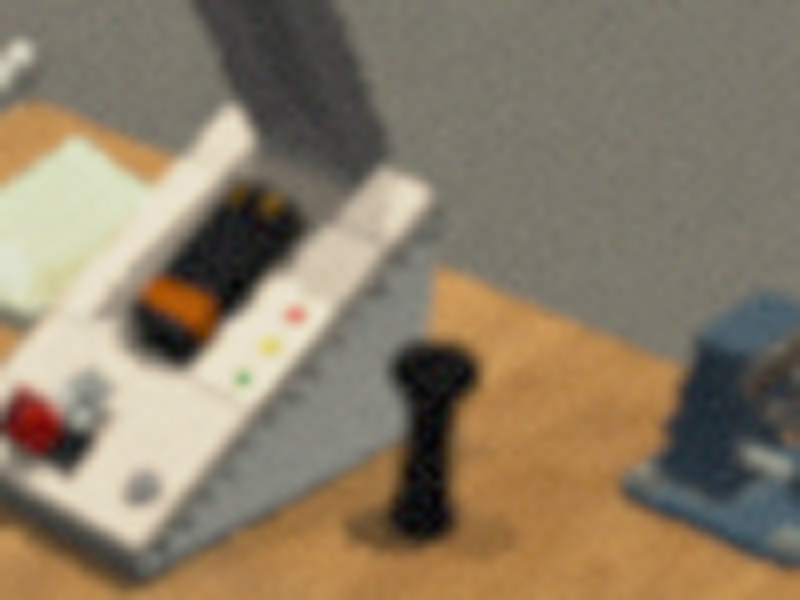

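View pics/t13.png

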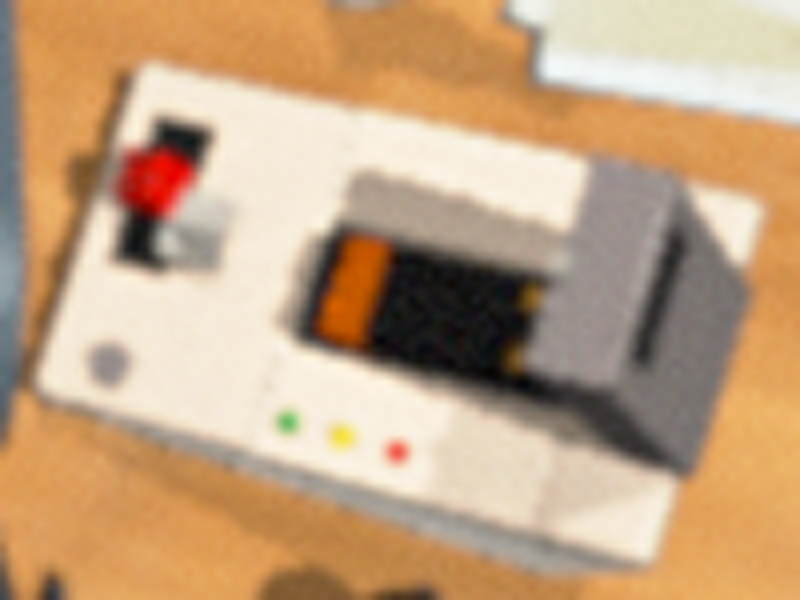

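The pack lies flat: its top reads 18–19 mm above the deck along its whole length, centred in y at about x = +2, contacts at the hinge end, and the cover is still open. Next I'll close the cover from its outer side.

```bash
cat >> pl.py <<'E'
def arc(th,r=125):
    t=np.radians(th); x=70-r*np.cos(t)+28*np.sin(t); h=r*np.sin(t)+28*np.cos(t)
    p=W(x,0,h); off=11*np.clip((th-30)/30,-1,1); return p+eu*off/1000
E
python3 - <<'E'
from pl import *
s,M=state()
plan(U(70,0,.33),YB)
p0=arc(90)
for th in range(95,-6,-10):
    p=arc(th); print(th,"u %.1f tcpz %.4f"%((p-O)@eu*1000,p[2]+.011))
E
```

```text
target tcp [ 0.5442 -0.2275  0.33  ] delta [-0.872 -0.    -0.33 ] twist 0.008 dist mm 373 rows 8.9 / 0.0
95 u 44.3 tcpz 0.2668
85 u 23.0 tcpz 0.2601
75 u 3.2 tcpz 0.2499
65 u -14.6 tcpz 0.2363
55 u -31.5 tcpz 0.2199
45 u -47.3 tcpz 0.2011
35 u -59.6 tcpz 0.1805
25 u -68.1 tcpz 0.1587
15 u -72.8 tcpz 0.1364
5 u -73.7 tcpz 0.1143
-5 u -68.8 tcpz 0.0930
```

Emit:
move_arm(
  deltas=[
    [-0.02, 0, -0.08, 0, 0],
    [-0.06, 0, -0.17, 0, 0],
    [-0.12, 0, -0.25, 0, 0],
    [-0.18, 0, -0.33, 0, 0],
    [-0.27, 0, -0.34, 0, 0],
    [-0.36, 0, -0.34, 0, 0],
    [-0.45, 0, -0.34, 0, 0],
    [-0.54, 0, -0.34, 0, 0],
  ],
)

```text
t: 15.15
tcp_pos: [0.5814, -0.1073, 0.3337]
tool_rot: [0.81, 0.587, -0.001, 0.0]
force: [0.5, -0.6, -0.4]
finger_gap: 0.002
```

```bash
python3 - <<'E'
from pl import *
show();uv();plan(U(65,0,.33),YB)
E
```

```text
t 15.15 tcp [ 0.5814 -0.1073  0.3337] tip bay [ 65.   -1.8 224.6] jaw az -18.2 F [ 0.5 -0.6 -0.4] gap 0.002 q [-0.37  0.39  1.4  -0.    1.35 -0.05]
u -55.8 y -1.8 tcpz 0.3337
target tcp [ 0.5458 -0.2228  0.33  ] delta [-0.302  0.005  0.01 ] twist -0.004 dist mm 121 rows 2.9 / 0.0
```

Emit:
move_arm(
  deltas=[
    [-0.09, 0.005, 0, 0, 0],
    [-0.18, 0.005, 0, 0, 0],
    [-0.27, 0.005, 0.0, 0, 0],
    [-0.305, 0.005, 0.02, 0, 0],
    [-0.305, 0.005, 0.08, 0, 0],
    [-0.305, 0.005, 0.14, 0, 0],
    [-0.305, 0.005, 0.17, 0, 0],
    [-0.305, 0.005, 0.175, 0, 0],
  ],
)

```text
t: 15.82
tcp_pos: [0.5443, -0.2207, 0.2599]
tool_rot: [0.81, 0.586, -0.002, -0.004]
force: [0.2, -0.1, -0.0]
finger_gap: -0.001
```

```bash
python3 - <<'E'
from pl import *
show();uv()
p,d=manip.snapshot("scene"); cv2.imwrite("pics/s14.png",cv2.resize(p[90:210,240:400,::-1],(800,600),interpolation=cv2.INTER_CUBIC))
s,M=state()
for th in (90,80,70,60,50,40,30,20,10,0):
    p=arc(th)+[0,0,.011]; print(th,((p-s["tcp_pos"])@M/.4).round(3))
E
```

```text
t 15.82 tcp [ 0.5443 -0.2207  0.2599] tip bay [131.5  -2.1 101.1] jaw az -18.2 F [ 0.2 -0.1 -0. ] gap -0.001 q [-0.58  0.46  1.5  -0.    1.19 -0.26]
u 63.5 y -2.0 tcpz 0.2599
90 [ 0.075  0.002 -0.007]
80 [0.126 0.002 0.014]
70 [0.174 0.002 0.044]
60 [0.215 0.003 0.082]
50 [0.258 0.003 0.126]
40 [0.293 0.003 0.176]
30 [0.319 0.003 0.229]
20 [0.336 0.003 0.284]
10 [0.343 0.004 0.34 ]
0 [0.34  0.004 0.394]
```

View pics/s14.png

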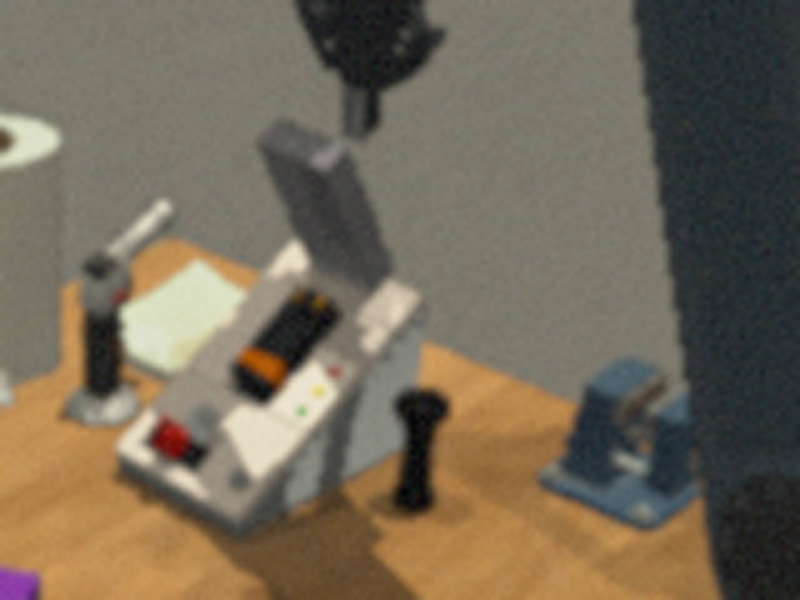

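Emit:
move_arm(
  deltas=[
    [0.04, 0.002, 0, 0, 0],
    [0.075, 0.002, 0.0, 0, 0],
    [0.1, 0.002, 0.005, 0, 0],
    [0.126, 0.002, 0.014, 0, 0],
    [0.15, 0.002, 0.028, 0, 0],
    [0.174, 0.002, 0.044, 0, 0],
    [0.195, 0.002, 0.062, 0, 0],
    [0.215, 0.003, 0.082, 0, 0],
  ],
)

```text
t: 16.53
tcp_pos: [0.5752, -0.1386, 0.2301]
tool_rot: [0.809, 0.587, 0.0, -0.0]
force: [-0.7, -0.4, 1.6]
finger_gap: -0.003
```

```bash
python3 - <<'E'
from pl import *
show();uv()
p,d=manip.snapshot("scene"); cv2.imwrite("pics/s15.png",cv2.resize(p[90:210,240:400,::-1],(800,600),interpolation=cv2.INTER_CUBIC))
s,M=state()
for th in (60,50,40,30,20,10,0,-3):
    p=arc(th)+[0,0,.011]; print(th,((p-s["tcp_pos"])@M/.4).round(3))
E
```

```text
t 16.53 tcp [ 0.5752 -0.1386  0.2301] tip bay [ 40.7   2.  119. ] jaw az -18.1 F [-0.7 -0.4  1.6] gap -0.003 q [-0.43  0.5   1.53  0.    1.11 -0.11]
u -24.1 y 2.0 tcpz 0.2301
60 [-0.007 -0.002 -0.001]
50 [ 0.036 -0.002  0.044]
40 [ 0.071 -0.002  0.093]
30 [ 0.097 -0.002  0.146]
20 [ 0.113 -0.001  0.202]
10 [ 0.12  -0.001  0.257]
0 [ 0.117 -0.001  0.312]
-3 [ 0.112 -0.001  0.328]
```

View pics/s15.png

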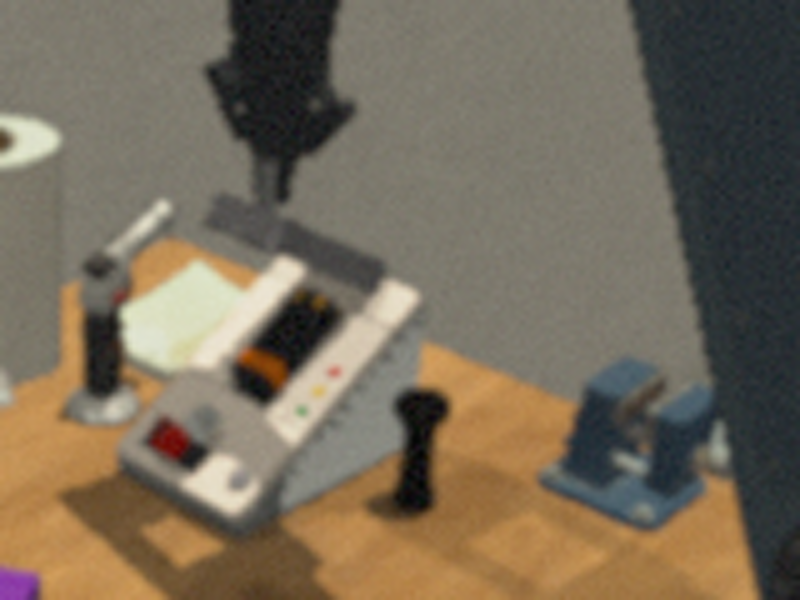

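The cover is following the finger, so I'll continue down the arc.

Emit:
move_arm(
  deltas=[
    [0.015, -0.002, 0.02, 0, 0],
    [0.036, -0.002, 0.044, 0, 0],
    [0.054, -0.002, 0.068, 0, 0],
    [0.071, -0.002, 0.093, 0, 0],
    [0.085, -0.002, 0.12, 0, 0],
    [0.097, -0.002, 0.146, 0, 0],
    [0.105, -0.002, 0.175, 0, 0],
    [0.11, -0.002, 0.2, 0, 0],
  ],
)

```text
t: 17.25
tcp_pos: [0.5878, -0.0972, 0.1493]
tool_rot: [0.809, 0.587, -0.0, -0.0]
force: [-0.2, -0.8, 2.2]
finger_gap: 0.001
```

```bash
python3 - <<'E'
from pl import *
show();uv()
s,M=state()
for th in (20,10,0,-3):
    p=arc(th)+[0,0,.011]; print(th,((p-s["tcp_pos"])@M/.4).round(3))
E
```

```text
t 17.25 tcp [ 0.5878 -0.0972  0.1493] tip bay [-37.2   1.1  70.6] jaw az -18.1 F [-0.2 -0.8  2.2] gap 0.001 q [-0.35  0.61  1.59  0.    0.94 -0.04]
u -67.4 y 1.1 tcpz 0.1493
20 [ 0.009 -0.003  0.004]
10 [ 0.016 -0.003  0.06 ]
0 [ 0.013 -0.003  0.114]
-3 [ 0.008 -0.003  0.13 ]
```

Emit:
move_arm(
  deltas=[
    [0.007, -0.002, 0.02, 0, 0],
    [0.012, -0.003, 0.045, 0, 0],
    [0.014, -0.003, 0.07, 0, 0],
    [0.013, -0.003, 0.09, 0, 0],
    [0.013, -0.003, 0.105, 0, 0],
    [0.012, -0.003, 0.115, 0, 0],
    [0.012, -0.003, 0.12, 0, 0],
    [0.012, -0.003, 0.125, 0, 0],
  ],
)

```text
t: 17.92
tcp_pos: [0.5883, -0.093, 0.1006]
tool_rot: [0.81, 0.587, -0.0, 0.0]
force: [-1.4, -0.5, 8.0]
finger_gap: -0.001
```

```bash
python3 - <<'E'
from pl import *
show();uv()
p,d=manip.snapshot("scene"); cv2.imwrite("pics/s16.png",cv2.resize(p[90:210,240:400,::-1],(800,600),interpolation=cv2.INTER_CUBIC))
E
```

```text
t 17.92 tcp [ 0.5883 -0.093   0.1006] tip bay [-65.    0.2  30.4] jaw az -18.1 F [-1.4 -0.5  8. ] gap -0.001 q [-0.34  0.68  1.62 -0.    0.84 -0.03]
u -71.5 y 0.2 tcpz 0.1006
```

View pics/s16.png

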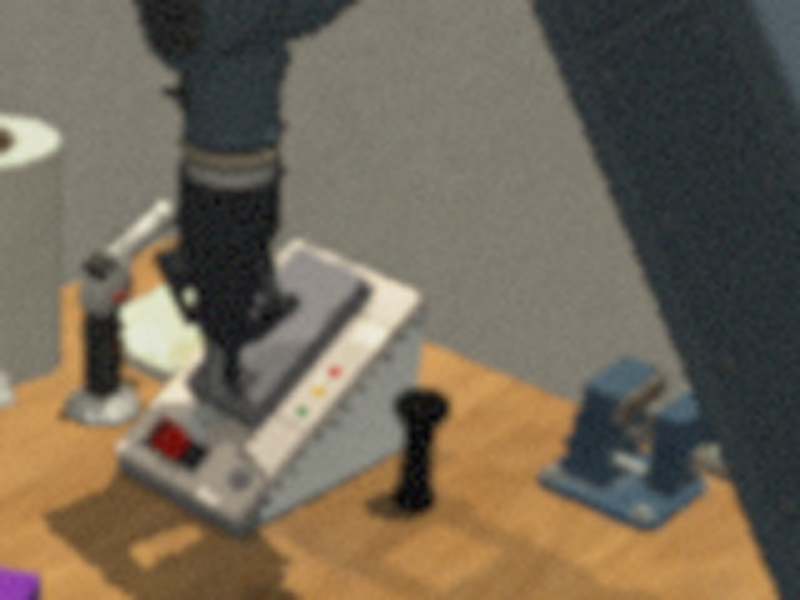

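Emit:
move_arm(
  deltas=[
    [0, 0, 0.004, 0, 0],
    [0, 0, 0.008, 0, 0],
    [0, 0, 0.012, 0, 0],
    [0, 0, 0.015, 0, 0],
    [0, 0, 0.015, 0, 0],
    [0, 0, 0.015, 0, 0],
    [0, 0, 0.015, 0, 0],
    [0, 0, 0.015, 0, 0],
  ],
)

```text
t: 18.63
tcp_pos: [0.5888, -0.0931, 0.098]
tool_rot: [0.809, 0.587, 0.001, 0.001]
force: [-5.0, -0.1, 19.5]
finger_gap: -0.004
```

```bash
python3 - <<'E'
from pl import *
show();uv()
E
```

```text
t 18.63 tcp [ 0.5888 -0.0931  0.098 ] tip bay [-66.4   0.8  28.2] jaw az -18.1 F [-5.  -0.1 19.5] gap -0.004 q [-0.34  0.68  1.62 -0.    0.83 -0.03]
u -71.6 y 0.8 tcpz 0.0980
```

The force rose steeply to 19.5 N with almost no travel, so the cover is at its stop. I'll lift clear and check.

Emit:
move_arm(
  deltas=[
    [0, 0, -0.01, 0, 0],
    [0, 0, -0.03, 0, 0],
    [0, 0, -0.07, 0, 0],
    [0.03, 0, -0.13, 0, 0],
    [0.11, 0, -0.19, 0, 0],
    [0.2, 0, -0.25, 0, 0],
    [0.29, 0, -0.3, 0, 0],
    [0.38, 0, -0.3, 0, 0],
  ],
)

```text
t: 19.3
tcp_pos: [0.6383, 0.0526, 0.2195]
tool_rot: [0.81, 0.587, 0.003, 0.003]
force: [1.4, 0.2, 0.6]
finger_gap: -0.003
```

Emit:
move_arm(
  deltas=[
    [0.05, 0, 0, 0, 0],
    [0.12, 0, 0, 0, 0],
    [0.19, 0, 0, 0, 0],
    [0.24, 0, 0, 0, 0],
    [0.24, 0, 0, 0, 0],
    [0.24, 0, 0, 0, 0],
    [0.24, 0, 0, 0, 0],
    [0.24, 0, 0, 0, 0],
  ],
)

```text
t: 19.97
tcp_pos: [0.6648, 0.1418, 0.2144]
tool_rot: [0.81, 0.587, -0.001, -0.0]
force: [-0.0, -0.3, 0.4]
finger_gap: -0.003
```

```bash
cat > fin.py <<'E'
from pl import *
show()
for nm in("scene","top"):
    p,d=manip.snapshot(nm); P=cloud(nm,d);L=(P-O)@np.array([ex,ey,n]).T*1000
    hsv=cv2.cvtColor(p,cv2.COLOR_RGB2HSV)
    k=(abs(L[...,1])<28)&(L[...,0]>-68)&(L[...,0]<65)&(d>0)&(L[...,2]>5)&(L[...,2]<80); q=L[k]
    A=np.c_[q[:,:2],np.ones(len(q))]; s,*_=np.linalg.lstsq(A,q[:,2],rcond=None)
    red=((hsv[...,0]<8)|(hsv[...,0]>172))&(hsv[...,1]>150)&(hsv[...,2]>60)&(L[...,0]<-85)&(L[...,0]>-140)&(abs(L[...,1])<60)
    print(nm,"cover h med",np.median(q[:,2]),"slope x %.4f"%s[0],"red",red.sum(),np.median(L[red],axis=0).round(1))
    cv2.imwrite(f"pics/fin_{nm}.png",cv2.resize(p[...,::-1],(768,576),interpolation=cv2.INTER_CUBIC))
t=np.load("top13.npz");P=cloud("top",t['d']);L=(P-O)@np.array([ex,ey,n]).T*1000;hsv=cv2.cvtColor(t['p'],cv2.COLOR_RGB2HSV)
red=((hsv[...,0]<8)|(hsv[...,0]>172))&(hsv[...,1]>150)&(hsv[...,2]>60)&(L[...,0]<-85)&(L[...,0]>-140)&(abs(L[...,1])<60)
print("before top red",np.median(L[red],axis=0).round(1))
t=np.load("top0.npz");P=cloud("top",t['d']);L=(P-O)@np.array([ex,ey,n]).T*1000;hsv=cv2.cvtColor(t['p'],cv2.COLOR_RGB2HSV)
red=((hsv[...,0]<8)|(hsv[...,0]>172))&(hsv[...,1]>150)&(hsv[...,2]>60)&(L[...,0]<-85)&(L[...,0]>-140)&(abs(L[...,1])<60)
print("start top red",np.median(L[red],axis=0).round(1))
E
python3 fin.py
```

```text
t 19.97 tcp [0.6648 0.1418 0.2144] tip bay [-222.2    0.3  252.3] jaw az -18.2 F [-0.  -0.3  0.4] gap -0.003 q [ 0.05  0.63  1.31 -0.    1.2   0.36]
scene cover h med 30.83039464195257 slope x -0.0060 red 31 [-114.2   13.1   15.3]
top cover h med 29.994449526701843 slope x -0.0117 red 60 [-107.6   19.5   25.2]
before top red [-106.5   19.5   26.2]
start top red [-106.8   19.2   26.2]
```

View pics/fin_scene.png

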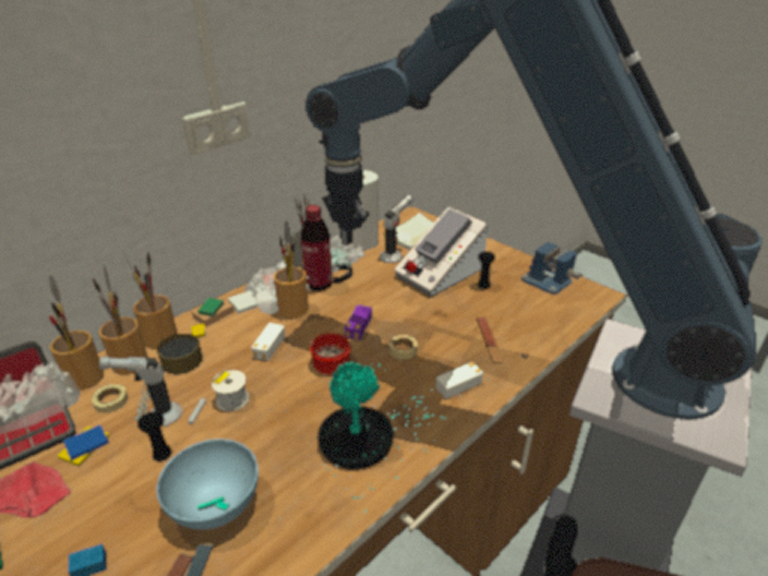

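View pics/fin_top.png

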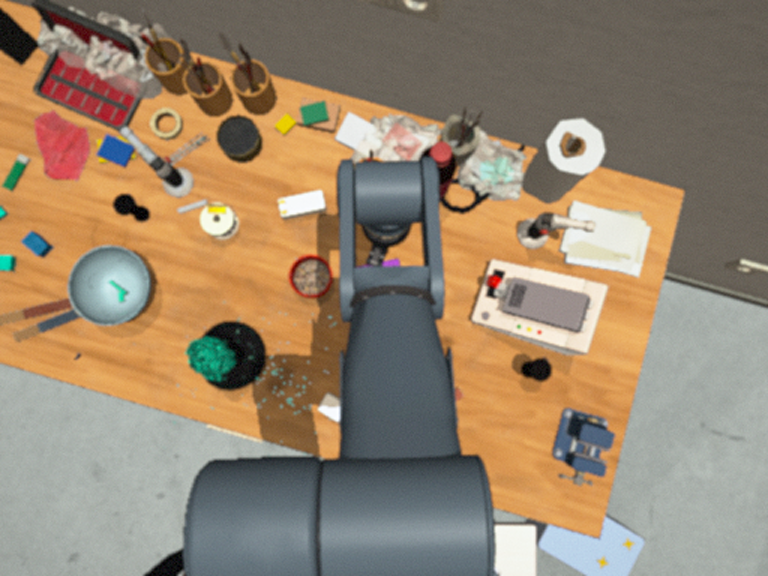

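Both pictures show the cover shut and holding with the arm clear of it: slope about 0.01 rad, top 30 mm above the deck. The red latch is where it was at the start, and the bystanders stand where they were. I'm handing the job in.

```bash
python3 - <<'E'
from station import manip
print(manip.sign_off()); print(manip.sense()["t"])
E
```

```text
the job is handed in; nothing more can be done
None
the job is handed in; nothing more can be done
```

The battery pack is in the bay with its contacts at the hinge end, the cover is latched shut, and I handed the job in at about 20 s. No verdict was reported.

- **Latch:** I pushed the red latch sideways with the closed fingers. The cover came up against the gripper body first, then sprang fully open when I backed away.
- **Pack:** The tool can only point straight down and the open cover leans over the bay. I put the contact end in first, let go with the orange end still on the pocket's lower edge, and pushed it up the slope until it dropped flat.
- **Cover:** I swept it shut from its outer side and pressed to 19.5 N, where it stopped moving.

**Last checks:**
- Before I closed the cover, the pack's top was level at about 19 mm above the deck (18 mm expected). It sat about +2 to +3 mm along the bay and about 1 mm off across it. I could not see it again once the cover was shut.
- After I lifted clear, the cover stayed shut, with a measured slope of about 0.01 rad.
- The latch was within about 1 mm of where it started.
- The bystanders looked unmoved in both pictures. I judged that by eye, and in the top picture the arm hid the tape roll.
- Camera heights read 1 to 2 mm high throughout, and the two cameras disagreed by 2 to 3 mm. That is within the tolerances.

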